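# Put the fallen jam jars away in the drawer

## Task

Small jam jars are lying on their sides on the kitchen counter. Pull the blue drawer well open by its handle, put every jar in it standing upright on the drawer's floor with its lid on top, and then push the drawer fully shut. Leave the mug, the plate of toast and the sugar bowl where they are.

Things in the scene. Friction and masses are not known exactly. Their poses are not given: they have to be found in the camera images.
- jar_a: Square glass jam jar (dark red jam, brass-coloured lid), about 180 g: glass 44 x 44 x 50 mm, round lid 39 mm wide on the last 13 mm, 66 mm in all. Starts lying on a flat side on the counter; may be absent. Origin mid-axis, 33 mm from base and lid top; x points from base to lid; y, z are normal to the flat sides. Origin is 22 mm up when lying, 33 mm when standing.
- jar_b: Square glass jam jar (orange jam, green lid), about 180 g: glass 44 x 44 x 50 mm, round lid 39 mm wide on the last 13 mm, 66 mm in all. Starts lying on a flat side on the counter; may be absent. Origin mid-axis, 33 mm from base and lid top; x points from base to lid; y, z are normal to the flat sides. Origin is 22 mm up when lying, 33 mm when standing.
- jar_c: Square glass jam jar (dark purple jam, white lid), about 180 g: glass 44 x 44 x 50 mm, round lid 39 mm wide on the last 13 mm, 66 mm in all. Starts lying on a flat side on the counter; may be absent. Origin mid-axis, 33 mm from base and lid top; x points from base to lid; y, z are normal to the flat sides. Origin is 22 mm up when lying, 33 mm when standing.
- jar_d: Square glass jam jar (yellow-amber jam, red lid), about 180 g: glass 44 x 44 x 50 mm, round lid 39 mm wide on the last 13 mm, 66 mm in all. Starts lying on a flat side on the counter; may be absent. Origin mid-axis, 33 mm from base and lid top; x points from base to lid; y, z are normal to the flat sides. Origin is 22 mm up when lying, 33 mm when standing.
- cab_drawer0 (a joint): How far the blue-fronted drawer is open in its fixed wooden cabinet (300 x 300 mm, 115 mm high, its front facing its own -x, roughly towards the robot): 0 fully shut, 0.213 m fully open; it slides straight along the cabinet's -x, stays where left, friction about 1 N plus 4 N per m/s.
- cab_drawer0_handle (a point): Middle of the drawer's steel bar handle; moves with the drawer, axes as the cabinet's. The bar is 11 mm thick, 120 mm long along y, its axis 35 mm out (-x) from the blue front, 77 mm above the counter (38 mm below the cabinet's top); stems join it to the front 51 mm either side of the middle. 56 mm to -x of point drawer_floor.
- drawer_floor (a point): Point of the drawer's inner floor at its front: midway along y, at the front panel's inner face; 22 mm above the counter, axes as the cabinet's, moves with the drawer. The inside runs 255 mm to +x of it and 129 mm either side. Above the floor: walls 71 mm, front panel and the underside of the cabinet's top 81 mm. Open by d, the floor is uncovered from x = 0 to d - 0.006.
- mug: Blue ceramic mug, 80 mm wide, 90 mm high, on the counter beyond the jars. Origin centre of underside, z up. To be left alone.
- toast_plate: White plate, 160 mm wide, 10 mm thick, with two jam toasts on it. Origin centre of underside. To be left alone.
- sugar_bowl: White ceramic sugar bowl, 90 mm wide, 50 mm high. Origin centre of underside, z up. To be left alone.

How it is judged:
By the outcome, as a careful person would: the job done as asked, in the order asked, and still so for the second after the job is handed in, with the robot touching nothing.
Of jar_a, jar_b, jar_c, jar_d only 2 to 3 are there at a start; the rules pass over those that are not, and their reading is None.
At some moment in a run one of jar_a, jar_b, jar_c, jar_d may be knocked a few centimetres aside while the robot is not near it.
Once in a run the grip may slacken for a moment while it holds something.
It also fails if it takes over 210 s, if anything falls off the work surface, if the arm or the gripper's body presses on something with over 40 N, if the wrist force passes 120 N, or if a joint passes its speed limit or range.

## Robot

A 6-joint arm with a two-finger parallel gripper is mounted at the origin on the work surface. World frame = base frame: x ahead of the robot, y to its left, z up, the work surface at z = 0. Lengths are in mm, angles in rad, forces in N, time in s.
With the tool pointing down it reaches from about 350 to 975 mm from the base axis. Payload 7.1 kg.
Tool frame: the origin (TCP) lies midway between the tips of the shut fingers; the grasp point (between the pads) lies 19 mm behind it; z points along the fingers, y is the line along which they close (so a half turn about z gives the same grasp; the last joint's range is limited). The gripper opens to 88 mm and grips with 3 to 60 N. Pads are 20 mm wide; open, the fingers measure 115 mm over their backs; the gripper's body (75 mm by 178 mm) begins 61 mm behind the grasp point.
Start: joints at [1.198, 0.423, 1.63, -0, 1.089, -0.019], TCP at [216.508, 586.284, 222.675] pointing down, gripper open.
Joint ranges: [-3, 3], [-0.9, 2.11], [0.09, 2.58], [-1.31, 4.45], [0.11, 2.69], [-2.54, 2.54]. Speed limits (rad/s): [2.39, 2.39, 3.01, 3.14, 3.14, 3.14].

## Interface

Orientations are given as a rotation vector (axis times angle).
In Python, from workcell import ctrl gives the robot as it stands. The module is installed in compiled form; this text tells all that it offers.
- The arm moves only by the tool apply_moves, never from a script. Its argument "targets" is a list of rows, each a list of 3 entries, a list of its own where there are three numbers: the opening, from -1 (shut) to 1 (fully open), then the shift along the tool's x, y, z normalised to -1 to 1, where 1 is 5 cm, then the turn, a rotation vector about the tool's x, y, z normalised to -1 to 1, where 1 is 90 degrees. In form: [[jaw, [x, y, z], [wx, wy, wz]], ...]. A call has 1 to 8 rows; each row shifts and turns the commanded pose from where the row before left it, along the tool's axes as they then stand; what a row does not reach is not made up. A row lasts 1/8 s, in which the tool goes at most 62.5 mm and 10.7 degrees, less where a joint would pass 70% of its speed; a pose out of reach is approached as far as the arm can. A call with a number of a shift or a turn outside -1 to 1 is refused whole. A call with a gripper value outside its range is refused whole. The fingers move at their own pace and stop on an object; the grip force is fixed at half the most. Time passes only in rows, so rows that do not move let the fingers close. It gives the time, the measured TCP pose, the force, the opening and the grip force at its end, in the units of the state.
- ctrl.get_obs(): the state, without advancing time (a new reading comes with each control period).
- ctrl.get_image(name): name is "scene" or "side" or "wrist"; returns a dict with "pixels" (384x512x3 uint8, blue, green, red), "camera_matrix" (3x3 intrinsics, pixels), "view" (4x4, takes a point from world to camera coordinates); the wrist camera has in their place "hand_eye" (4x4, takes a point from camera to tool coordinates, whose origin is the TCP and whose axes are the flange's). Camera axes: x right, y down, z forward; pixel columns grow to the right and rows downward; lengths in mm; the calibration is good to about 2 mm. A picture is of the moment at which its call begins: read the wrist's pose just before it. There is no depth.
- ctrl.close_job(): hands the job in; it is judged then, once.
Trained networks look in the newest picture that a camera, given by its name, has taken for a name from the list of things; names that differ only in an ending like _2 or _b are one class to them, and where a whole thing is asked for, a point or a joint stands for the part that bears it (a point fixed in the world has none). Each returns a list of dicts, best first, with "score" (0 to 1); they miss things now and then, are a little off and sometimes report something else, mostly with a low value. They report only what shows in the picture. A call takes as long as a camera call.
- ctrl.masks_of(label, camera): "region" (384x512 bool, what is visible of it) and "bbox" ([left, top, right, bottom] in pixels, round what is visible of it).
- ctrl.pinpoint(label, camera): "xy" ([column, row] in pixels: a listed point, or the origin of a listed thing).
The state is a dict: "t": time; "qpos": joint angles; "qvel": joint speeds; "joint_torque": joint torques, N m; "ee_pos": TCP position; "orientation": TCP orientation; "ft_force": force on the tool from outside, world axes, zero at the start; "moment": the same for the moment, N m; "width": finger opening in mm; "grasp_force": force on a finger pad.
Only numpy, scipy, OpenCV 4.12 (cv2) and the standard library are available. Lean on these libraries where they do the work, as an engineer would, in place of code of your own. Each camera call takes 0.05 s, during which the arm holds its last target. There are 200 camera calls.

## Working session

There is one attempt and no reset: what is moved stays moved. The work goes in short steps, Python scripts to look and compute and a tool call to move; the robot and the scene stay as the last step left them, time stands still between calls to the robot, and variables do not carry over. Pictures are saved under pics/ and viewed, at most 14 in all, crops included, and the job is handed in when it is done.

Besides the shell and the picture viewer there is one more tool, called after "Request:" in YAML: its name, and indented under it one key for each argument. apply_moves: Moves the arm, as the interface text tells. Scaled input: -1 to 1 covers 5 cm each way for a shift and 90 degrees each way for a turn. Its arguments: {"type":"object","properties":{"targets":{"type":"array"}},"required":["targets"]}

```bash
mkdir -p pics
cat > h.py <<'E'
import numpy as np, cv2
from scipy.spatial.transform import Rotation as R
from workcell import ctrl
def grab(cam,fn=None):
    o=ctrl.get_obs(); im=ctrl.get_image(cam)
    if fn: cv2.imwrite('pics/'+fn,im['pixels'])
    K=np.array(im['camera_matrix'])
    if 'view' in im: c2w=np.linalg.inv(np.array(im['view']))
    else:
        T=np.eye(4);T[:3,:3]=R.from_rotvec(o['orientation']).as_matrix();T[:3,3]=o['ee_pos'];c2w=T@np.array(im['hand_eye'])
    return K,c2w,im['pixels']
def toplane(px,K,c2w,z):
    px=np.atleast_2d(px).astype(float)
    d=(c2w[:3,:3]@np.linalg.inv(K)@np.c_[px,np.ones(len(px))].T).T
    o=c2w[:3,3]
    return o+d*((z-o[2])/d[:,2])[:,None]
def proj(p,K,c2w):
    w=np.linalg.inv(c2w);q=(w[:3,:3]@np.atleast_2d(p).T).T+w[:3,3]
    q=(K@q.T).T;return q[:,:2]/q[:,2:]
E
python3 - <<'E'
from h import *
np.set_printoptions(precision=1,suppress=True)
o=ctrl.get_obs();print({k:np.round(v,3) for k,v in o.items()})
Z=dict(jar_a=22,jar_b=22,jar_c=22,jar_d=22,cab_drawer0_handle=77,mug=0,toast_plate=0,sugar_bowl=0)
for c in['scene','side']:
    K,w,im=grab(c,c+'0.png');print(c,w[:3,3])
    for n,z in Z.items():
        for d in ctrl.pinpoint(n,c)[:2]: print(n,round(d['score'],2),np.array(d['xy']),toplane(d['xy'],K,w,z)[0])
E
```

```text
{'t': np.float64(0.0), 'qpos': array([ 1.2,  0.4,  1.6,  0. ,  1.1, -0. ]), 'qvel': array([-0., -0.,  0.,  0.,  0., -0.]), 'joint_torque': array([  0. , -54.5, -27.4,   0.1,   0. ,  -0. ]), 'ee_pos': array([216.3, 585.8, 221.9]), 'orientation': array([-0.6, -3.1,  0. ]), 'ft_force': array([ 0.6,  0.3, -0.2]), 'moment': array([-0., -0.,  0.]), 'grasp_force': np.float64(0.0), 'width': np.float64(87.634)}
scene [1151.4  342.9  878. ]
jar_a 0.97 [331.6 193.5] [469.7 283.3  22. ]
jar_a 0.95 [266.2 210.3] [602.7 133.8  22. ]
jar_b 0.97 [331.6 193.5] [469.7 283.3  22. ]
jar_b 0.95 [266.2 210.3] [602.7 133.8  22. ]
jar_c 0.97 [331.6 193.5] [469.7 283.3  22. ]
jar_c 0.95 [266.2 210.3] [602.7 133.8  22. ]
jar_d 0.97 [331.6 193.5] [469.7 283.3  22. ]
jar_d 0.95 [266.2 210.3] [602.7 133.8  22. ]
cab_drawer0_handle 0.64 [158.  169.6] [ 636.6 -189.3   77. ]
mug 0.55 [232.8 251.2] [747.   99.6   0. ]
toast_plate 0.57 [281.2 273.6] [753.4 241.3   0. ]
sugar_bowl 0.57 [348.4 279. ] [696.4 402.3   0. ]
side [ 543.2 -598.6  522.2]
jar_a 0.96 [257.8 164.1] [606.3 298.7  22. ]
jar_a 0.88 [268.3 198.6] [618.8 128.2  22. ]
jar_b 0.96 [257.8 164.1] [606.3 298.7  22. ]
jar_b 0.88 [268.3 198.6] [618.8 128.2  22. ]
jar_c 0.96 [257.8 164.1] [606.3 298.7  22. ]
jar_c 0.88 [268.3 198.6] [618.8 128.2  22. ]
jar_d 0.96 [257.8 164.1] [606.3 298.7  22. ]
jar_d 0.88 [268.3 198.6] [618.8 128.2  22. ]
cab_drawer0_handle 0.89 [293.3 282. ] [ 627.2 -189.    77. ]
mug 0.77 [326.7 209.6] [756.2 102.2   0. ]
toast_plate 0.72 [313.4 178.1] [753.4 247.7   0. ]
sugar_bowl 0.9 [287.7 154. ] [703.9 392.9   0. ]
```

View pics/scene0.png

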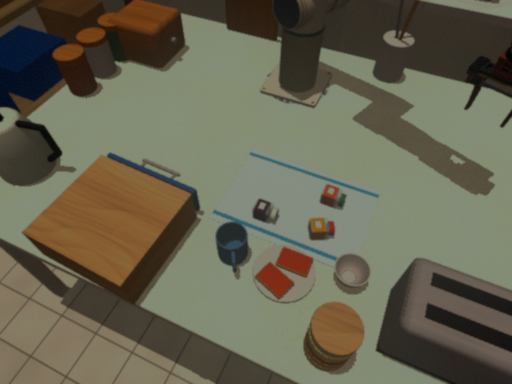

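View pics/side0.png

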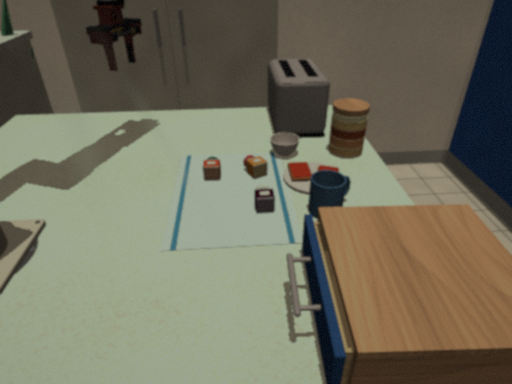

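Run:
```python
from h import *
np.set_printoptions(precision=1,suppress=True)
for c in['scene','side']:
    K,w,im=grab(c)
    for d in ctrl.pinpoint('jar_a',c): print(c,round(d['score'],2),np.array(d['xy']),toplane(d['xy'],K,w,22)[0])
    for n,z in(('jar_a',22),('cab_drawer0',60),('cab_drawer0_handle',60)):
      for d in ctrl.masks_of(n,c)[:4]:
        r=cv2.minAreaRect(cv2.findNonZero(d['region'].astype(np.uint8)))
        print(n,round(d['score'],2),d['bbox'],cv2.boxPoints(r).tolist(), cv2.mean(im,d['region'].astype(np.uint8))[:3])
```

```text
scene 0.79 [266.6 208.8] [597.5 132.8  22. ]
scene 0.63 [331.2 196. ] [478.9 284.9  22. ]
jar_a 0.98 [251.5, 197.2, 278.8, 223.3] [[249.0, 217.0], [256.7930908203125, 197.51724243164062], [279.72412109375, 206.68966674804688], [271.9310302734375, 226.17242431640625]] (65.71205357142857, 73.31919642857143, 76.66071428571428)
jar_a 0.77 [320.1, 184.5, 346.7, 212.0] [[316.3793029785156, 202.55174255371094], [324.4482727050781, 182.3793182373047], [347.7241516113281, 191.6896514892578], [339.6551818847656, 211.86207580566406]] (60.57142857142857, 76.72268907563024, 95.59873949579831)
jar_a 0.57 [307.1, 220.8, 334.1, 237.9] [[308.0, 218.0], [334.0, 218.0], [334.0, 239.0], [308.0, 239.0]] (50.516393442622956, 76.56762295081968, 101.34631147540985)
jar_a 0.44 [252.3, 244.9, 315.9, 305.7] [[253.0, 245.0], [314.0, 245.0], [314.0, 303.0], [253.0, 303.0]] (65.25779625779626, 85.13548163548164, 123.73076923076923)
cab_drawer0 0.65 [106.0, 149.5, 198.9, 210.8] [[105.49346923828125, 156.4730224609375], [117.77569580078125, 136.31161499023438], [209.31097412109375, 192.074462890625], [197.028747558
[... 833 characters left out ...]
  22. ]
jar_a 0.71 [203.4, 156.7, 221.0, 182.8] [[203.0, 157.0], [219.0, 157.0], [219.0, 180.0], [203.0, 180.0]] (56.32963988919668, 71.77008310249307, 94.2797783933518)
jar_a 0.6 [245.0, 155.0, 266.2, 177.5] [[241.26416015625, 156.92454528808594], [262.132080078125, 150.96229553222656], [268.8113098144531, 174.3396453857422], [247.94338989257812, 180.30189514160156]] (52.55299539170507, 74.64285714285714, 93.55069124423963)
cab_drawer0_handle 0.85 [284.2, 214.4, 355.4, 382.3] [[269.1494140625, 223.5602264404297], [317.07470703125, 210.78013610839844], [361.87139892578125, 378.76763916015625], [313.94610595703125, 391.5477294921875]] (60.10896342618912, 58.13757816941444, 54.386583285957926)
```

Three jars are on the mat: jar_b with a green lid at scene px (333,195), jar_c with a white lid at (264,210) and jar_d with a red lid at (320,228). All lids point right, towards about +y. The cabinet is at lower left, with the handle bar at px (143-178, 161-174).

Run:
```python
from h import *
np.set_printoptions(precision=2,suppress=True)
o=ctrl.get_obs();print(R.from_rotvec(o['orientation']).as_matrix(), ctrl.get_image('wrist')['hand_eye'])
for c,e,top in(('scene',[(143,161),(178,174)],[(109,157),(198,209)]),('side',[(291,258),(298,313)],[(306,222),(343,370)])):
    K,w,_=grab(c)
    a,b=toplane(e,K,w,77); print(c,a,b,np.linalg.norm(a-b),np.degrees(np.arctan2(*(b-a)[:2][::-1])))
    a,b=toplane(top,K,w,103); print(c,a,b,np.linalg.norm(a-b),np.degrees(np.arctan2(*(b-a)[:2][::-1])))
for n in 'scene','side':
    K,w,_=grab(n)
    for d in ctrl.pinpoint('cab_drawer0_handle',n)[:1]+ctrl.pinpoint('drawer_floor',n)[:1]: print(n,d)
    # triangulation rays
```

```text
[[-0.94  0.35  0.  ]
 [ 0.35  0.94  0.  ]
 [-0.    0.   -1.  ]] [[  -0.     -0.96   -0.27   73.69]
 [   1.     -0.      0.      1.05]
 [  -0.     -0.27    0.96 -161.84]
 [   0.      0.      0.      1.  ]]
scene [ 626.83 -247.12   77.  ] [ 627.03 -128.79   77.  ] 118.3252250987317 89.90355502481191
scene [ 671.09 -324.45  103.  ] [722.95  -6.22 103.  ] 322.4252277467772 80.74503189378427
side [ 631.66 -134.47   77.  ] [ 624.78 -248.99   77.  ] 114.72413270249105 -93.43838618235525
side [667.78 -70.59 103.  ] [ 659.7 -355.2  103. ] 284.7301908381026 -91.62505211945164
scene {'xy': [162.2, 168.0], 'score': 0.57}
side {'xy': [292.4, 281.9], 'score': 0.9}
side {'xy': [324.3, 302.9], 'score': 0.93}
```

Request:
apply_moves:
  targets:
    - [1,[0,-1,-0.4],[0,0,-0.11]]
    - [1,[0,-1,-0.4],[0,0,-0.11]]
    - [1,[0.2,-1,-0.4],[0,0,-0.11]]
    - [1,[0.2,-1,-0.4],[0,0,-0.11]]
    - [1,[0,-1,-0.4],[0,0,-0.11]]
    - [1,[0,-1,0],[0,0,-0.11]]
    - [1,[0,-1,0],[0,0,0]]
    - [1,[0,0,0],[0,0,0]]

```text
t: 2.85
ee_pos: [250.4, 259.8, 323.1]
orientation: [-1.03, 2.967, 0.0]
ft_force: [0.2, -0.0, -0.2]
width: 88.0
grasp_force: 0.0
```

```bash
cat >> h.py <<'E'
def Rdown(yh):  # tool down, y_tool heading yh deg
    a=np.radians(yh);y=np.array([np.cos(a),np.sin(a),0]);z=np.array([0,0,-1.]);return np.c_[np.cross(y,z),y,z]
def Rlean(h,el,ysign=1): # fingers point along heading h, el deg below horizontal; y_tool horizontal
    a,e=np.radians([h,el]);z=np.array([np.cos(a)*np.cos(e),np.sin(a)*np.cos(e),-np.sin(e)])
    y=ysign*np.array([-np.sin(a),np.cos(a),0]);return np.c_[np.cross(y,z),y,z]
def plan(wps,jaw,start=None,v=40.,w=10.,hold=0):
    """wps: list of (pos,R). prints rows; error feedback on rounding"""
    if start is None:
        o=ctrl.get_obs();start=(np.array(o['ee_pos']),R.from_rotvec(o['orientation']).as_matrix())
    p,M=np.array(start[0],float),R.from_matrix(start[1]);rows=[]
    for q,N in wps:
        q=np.array(q,float);N=R.from_matrix(N);p0,M0=p,M
        rv=(M.inv()*N).as_rotvec()
        n=max(1,int(np.ceil(max(np.linalg.norm(q-p)/v,np.degrees(np.linalg.norm(rv))/w))))
        for i in range(1,n+1):
            tp=p0+(q-p0)*i/n;tM=M0*R.from_rotvec(rv*i/n)
            s=np.round(M.inv().apply(tp-p)/50,2);t=np.round((M.inv()*tM).as_rotvec()/(np.pi/2),3)
            p=p+M.apply(s*50);M=M*R.from_rotvec(t*np.pi/2)
            rows.append([jaw,[float(x)+0 for x in s],[float(x)+0 for x in t]])
    rows+=[[jaw,[0,0,0],[0,0,0]]]*hold
    import json
    for i in range(0,len(rows),8): print(json.dumps(rows[i:i+8]))
    return p,M.as_matrix()
E
python3 - <<'E'
from h import *
o=ctrl.get_obs();print(o['qpos'])
plan([((420,120,330),Rdown(60)),((590,-190,300),Rdown(0))],1,hold=1)
E
```

```text
[ 7.71167913e-01 -1.22597135e-01  2.04217766e+00 -4.14356577e-04
  1.22089123e+00 -1.46780556e+00]
[[1, [-0.13, -0.61, -0.02], [0.0, 0.0, 0.108]], [1, [-0.24, -0.59, -0.02], [0.0, 0.0, 0.109]], [1, [-0.33, -0.53, -0.02], [0.0, 0.0, 0.108]], [1, [-0.41, -0.47, -0.02], [0.0, 0.0, 0.109]], [1, [-0.49, -0.39, -0.02], [0.0, 0.0, 0.108]], [1, [-0.55, -0.31, -0.02], [0.0, 0.0, 0.108]], [1, [-0.6, -0.21, -0.02], [0.001, 0.0, 0.109]], [1, [-0.67, -0.41, 0.07], [0.0, 0.0, 0.074]]]
[[1, [-0.71, -0.32, 0.07], [0.0, 0.0, 0.074]], [1, [-0.75, -0.24, 0.06], [0.0, 0.0, 0.074]], [1, [-0.77, -0.16, 0.07], [0.0, 0.0, 0.074]], [1, [-0.78, -0.06, 0.07], [0.0, 0.0, 0.074]], [1, [-0.79, 0.03, 0.07], [0.0, 0.0, 0.074]], [1, [-0.77, 0.12, 0.07], [0.0, 0.0, 0.074]], [1, [-0.76, 0.21, 0.06], [0.0, 0.001, 0.074]], [1, [-0.73, 0.29, 0.07], [0.0, 0.0, 0.074]]]
[[1, [0, 0, 0], [0, 0, 0]]]
```

Request:
apply_moves:
  targets:
    - [1,[-0.13,-0.61,-0.02],[0.0,0.0,0.108]]
    - [1,[-0.24,-0.59,-0.02],[0.0,0.0,0.109]]
    - [1,[-0.33,-0.53,-0.02],[0.0,0.0,0.108]]
    - [1,[-0.41,-0.47,-0.02],[0.0,0.0,0.109]]
    - [1,[-0.49,-0.39,-0.02],[0.0,0.0,0.108]]
    - [1,[-0.55,-0.31,-0.02],[0.0,0.0,0.108]]
    - [1,[-0.6,-0.21,-0.02],[0.0,0.0,0.109]]
    - [1,[-0.67,-0.41,0.07],[0.0,0.0,0.074]]

```text
t: 3.85
ee_pos: [439.7, 88.9, 326.4]
orientation: [0.984, 2.983, 0.002]
ft_force: [1.0, 0.4, -0.0]
width: 87.8
grasp_force: 0.0
```

Request:
apply_moves:
  targets:
    - [1,[-0.71,-0.32,0.07],[0.0,0.0,0.074]]
    - [1,[-0.75,-0.24,0.06],[0.0,0.0,0.074]]
    - [1,[-0.77,-0.16,0.07],[0.0,0.0,0.074]]
    - [1,[-0.78,-0.06,0.07],[0.0,0.0,0.074]]
    - [1,[-0.79,0.03,0.07],[0.0,0.0,0.074]]
    - [1,[-0.77,0.12,0.07],[0.0,0.0,0.074]]
    - [1,[-0.76,0.21,0.06],[0.0,0.0,0.074]]
    - [1,[-0.73,0.29,0.07],[0.0,0.0,0.074]]

```text
t: 4.85
ee_pos: [592.3, -186.0, 298.8]
orientation: [-2.218, -2.225, -0.001]
ft_force: [0.1, 0.3, -0.1]
width: 87.3
grasp_force: 0.0
```

Request:
apply_moves:
  targets:
    - [1,[0,0,0],[0,0,0]]
    - [1,[0,0,0],[0,0,0]]

```text
t: 5.1
ee_pos: [591.0, -184.9, 298.7]
orientation: [-2.212, -2.229, 0.0]
ft_force: [-0.6, -0.4, -0.9]
width: 87.6
grasp_force: 0.0
```

Run:
```python
from h import *
np.set_printoptions(precision=2,suppress=True)
K,w,im=grab('wrist','w1.png');print(w[:3,3])
for n,z in(('cab_drawer0_handle',77),('drawer_floor',22)):
  for d in ctrl.pinpoint(n,'wrist')[:2]: print(n,d,toplane(d['xy'],K,w,z))
print(proj([(628,-190,77),(628,-130,77),(628,-250,77),(663,-130,77)],K,w), ctrl.get_obs()['qpos'])
```

```text
[ 591.41 -110.05  460.62]
cab_drawer0_handle {'xy': [287.4, 165.5], 'score': 0.63} [[ 625.53 -186.84   77.  ]]
drawer_floor {'xy': [329.5, 158.9], 'score': 0.85} [[ 685.19 -188.62   22.  ]]
[[289.46 168.22]
 [291.25 114.94]
 [287.81 217.25]
 [322.93 115.2 ]] [-0.32  0.34  1.57  0.    1.23 -0.33]
```

View pics/w1.png

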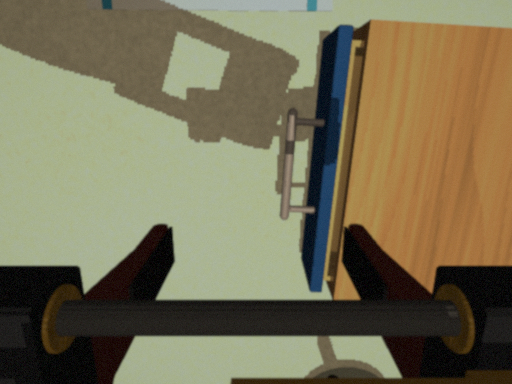

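The wrist view shows the bar from px (292,112) to (285,217), with the blue front just right of it. The yaw is a few degrees negative.

Run:
```python
from h import *
np.set_printoptions(precision=2,suppress=True)
K,w,im=grab('wrist')
b=im.astype(int)
blue=(b[...,0]>1.6*b[...,2]+20)&(b[...,0]>60); blue[:, :290]=0
hd=lambda p:np.degrees(np.arctan2(*(p[1]-p[0])[:2]))
for lo,hi in((60,260),):
    for side in(0,1):
        pts=[(np.where(blue[r])[0][[0,-1][side]],r) for r in range(lo,hi,5) if blue[r].any()]
        for z in(103,22): 
            P=toplane(pts,K,w,z)
            f=np.polyfit(P[:,1],P[:,0],1);res=np.abs(np.polyval(f,P[:,1])-P[:,0]);g=res<3;f=np.polyfit(P[g,1],P[g,0],1)
            print(side,z,np.degrees(np.arctan(f[0])),np.polyval(f,-187),g.sum())
P=toplane([(292,112),(285,217),(288,164.5)],K,w,77);print(P,hd(P[[1,0]]))
m=R.from_euler('z',-2.5,degrees=True).as_matrix()
e=plan([((626.5,-187,140),m@Rdown(0)),((626.5,-187,58),m@Rdown(0))],0,v=30)
```

```text
0 103 2.942464716347962 661.6565863173433 19
0 22 3.160550953134214 678.965743997425 14
1 103 2.8554232957526704 673.5133579737002 40
1 22 2.8554232957527033 693.015732893802 40
[[ 628.82 -126.96   77.  ]
 [ 624.74 -250.08   77.  ]
 [ 626.29 -185.9    77.  ]] 1.8982294862636186
[[0, [-0.01, 0.12, 0.53], [0.0, 0.0, 0.005]], [0, [0.0, 0.12, 0.53], [0.0, 0.0, 0.006]], [0, [-0.01, 0.12, 0.54], [0.0, 0.0, 0.005]], [0, [0.0, 0.11, 0.53], [0.0, 0.0, 0.006]], [0, [-0.01, 0.12, 0.53], [0.0, 0.0, 0.005]], [0, [0.0, 0.12, 0.53], [0.0, 0.0, 0.006]], [0, [0.0, 0.0, 0.55], [0.0, 0.0, 0.0]], [0, [0.0, 0.0, 0.54], [0.0, 0.0, 0.0]]]
[[0, [0.0, 0.0, 0.55], [0.0, 0.0, 0.0]]]
```

Request:
apply_moves:
  targets:
    - [-0.36,[-0.01,0.12,0.53],[0.0,0.0,0.006]]
    - [-0.36,[0.0,0.12,0.53],[0.0,0.0,0.006]]
    - [-0.36,[-0.01,0.12,0.54],[0.0,0.0,0.006]]
    - [-0.36,[0.0,0.11,0.53],[0.0,0.0,0.006]]
    - [-0.36,[-0.01,0.12,0.53],[0.0,0.0,0.006]]
    - [-0.36,[0.0,0.12,0.53],[0.0,0.0,0.006]]
    - [-0.36,[0,0,0],[0,0,0]]
    - [-0.36,[0,0,0],[0,0,0]]

```text
t: 6.3
ee_pos: [626.8, -188.1, 140.8]
orientation: [2.275, 2.165, 0.001]
ft_force: [-0.2, -0.6, -0.0]
width: 28.1
grasp_force: 0.0
```

Request:
apply_moves:
  targets:
    - [-0.36,[0.0,0.0,0.4],[0.0,0.0,0.0]]
    - [-0.36,[0.0,0.0,0.4],[0.0,0.0,0.0]]
    - [-0.36,[0.0,0.0,0.4],[0.0,0.0,0.0]]
    - [-0.36,[0.0,0.0,0.4],[0.0,0.0,0.0]]
    - [-0.36,[0,0,0],[0,0,0]]

```text
t: 6.92
ee_pos: [625.0, -187.9, 57.1]
orientation: [-2.274, -2.162, 0.003]
ft_force: [0.3, 0.2, 0.1]
width: 28.4
grasp_force: 0.0
```

Request:
apply_moves:
  targets:
    - [-1,[0,0,0],[0,0,0]]
    - [-1,[0,0,0],[0,0,0]]
    - [-1,[0,0,0],[0,0,0]]
    - [-1,[0,0,0],[0,0,0]]
    - [-1,[0,-0.1,0],[0,0,0]]
    - [-1,[0,-0.2,0],[0,0,0]]
    - [-1,[0,-0.3,0],[0,0,0]]

```text
t: 7.8
ee_pos: [596.6, -187.0, 60.4]
orientation: [2.275, 2.164, 0.001]
ft_force: [0.8, -1.0, 5.8]
width: 10.0
grasp_force: 30.0
```

Request:
apply_moves:
  targets:
    - [-1,[0,-0.4,0],[0,0,0]]
    - [-1,[0,-0.4,0],[0,0,0]]
    - [-1,[0,-0.4,0],[0,0,0]]
    - [-1,[0,-0.4,0],[0,0,0]]
    - [-1,[0,-0.4,0],[0,0,0]]
    - [-1,[0,-0.4,0],[0,0,0]]
    - [-1,[0,-0.4,0],[0,0,0]]
    - [-1,[0,-0.4,0],[0,0,0]]

```text
t: 8.8
ee_pos: [436.2, -179.2, 60.4]
orientation: [2.275, 2.163, 0.001]
ft_force: [0.7, -4.0, 6.1]
width: 9.8
grasp_force: 30.0
```

Request:
apply_moves:
  targets:
    - [-1,[0,-0.1,0],[0,0,0]]
    - [-1,[0,0,0],[0,0,0]]
    - [-1,[0,0,0],[0,0,0]]

```text
t: 9.18
ee_pos: [431.0, -179.0, 60.3]
orientation: [2.276, 2.164, -0.0]
ft_force: [-1.1, -3.4, 8.1]
width: 10.2
grasp_force: 30.0
```

Run:
```python
from h import *
plan([((431,-179,160),Rdown(-2.8))],-0.3,v=25)
plan([((430,-100,270),Rdown(0)),((530,240,330),Rdown(20))],1,v=45,hold=2,start=((431,-179,160),Rdown(-2.8)))
```

```text
[[-0.3, [0.0, 0.0, -0.5], [0.0, 0.0, 0.0]], [-0.3, [0.0, 0.0, -0.5], [0.0, 0.0, -0.001]], [-0.3, [0.0, 0.0, -0.49], [0.0, 0.0, 0.0]], [-0.3, [0.0, 0.0, -0.5], [0.0, 0.001, 0.0]]]
[[1, [0.39, -0.02, -0.55], [0.0, 0.0, -0.008]], [1, [0.4, -0.02, -0.55], [0.0, 0.0, -0.008]], [1, [0.39, -0.02, -0.55], [0.0, 0.0, -0.007]], [1, [0.4, -0.01, -0.55], [0.0, 0.0, -0.008]], [1, [0.85, 0.25, -0.15], [0.0, 0.0, -0.028]], [1, [0.84, 0.29, -0.15], [0.0, 0.0, -0.028]], [1, [0.82, 0.32, -0.15], [0.0, 0.0, -0.027]], [1, [0.81, 0.36, -0.15], [0.0, 0.0, -0.028]]]
[[1, [0.8, 0.39, -0.15], [0.0, 0.0, -0.028]], [1, [0.77, 0.43, -0.15], [0.0, 0.0, -0.028]], [1, [0.76, 0.46, -0.15], [0.0, 0.0, -0.028]], [1, [0.73, 0.5, -0.15], [0.0, 0.0, -0.027]], [1, [0, 0, 0], [0, 0, 0]], [1, [0, 0, 0], [0, 0, 0]]]
```

Request:
apply_moves:
  targets:
    - [-0.36,[0,0,0],[0,0,0]]
    - [-0.36,[0,0,0],[0,0,0]]
    - [-0.36,[0,0,0],[0,0,0]]
    - [-0.36,[0.0,0.0,-0.5],[0.0,0.0,0.0]]
    - [-0.36,[0.0,0.0,-0.5],[0.0,0.0,0.0]]
    - [-0.36,[0.0,0.0,-0.5],[0.0,0.0,0.0]]
    - [-0.36,[0.0,0.0,-0.5],[0.0,0.0,0.0]]

```text
t: 10.05
ee_pos: [431.3, -178.3, 160.3]
orientation: [-2.276, -2.164, 0.001]
ft_force: [-0.2, -0.4, -0.5]
width: 28.2
grasp_force: 0.0
```

Request:
apply_moves:
  targets:
    - [1,[0.39,-0.02,-0.55],[0.0,0.0,-0.008]]
    - [1,[0.4,-0.02,-0.55],[0.0,0.0,-0.008]]
    - [1,[0.39,-0.02,-0.55],[0.0,0.0,-0.007]]
    - [1,[0.4,-0.01,-0.55],[0.0,0.0,-0.008]]
    - [1,[0.85,0.25,-0.15],[0.0,0.0,-0.028]]
    - [1,[0.84,0.29,-0.15],[0.0,0.0,-0.028]]
    - [1,[0.82,0.32,-0.15],[0.0,0.0,-0.027]]
    - [1,[0.81,0.36,-0.15],[0.0,0.0,-0.028]]

```text
t: 11.05
ee_pos: [481.0, 71.7, 299.7]
orientation: [-2.02, -2.406, 0.001]
ft_force: [0.5, 0.4, 0.8]
width: 87.6
grasp_force: 0.0
```

Request:
apply_moves:
  targets:
    - [1,[0.8,0.39,-0.15],[0.0,0.0,-0.028]]
    - [1,[0.77,0.43,-0.15],[0.0,0.0,-0.028]]
    - [1,[0.76,0.46,-0.15],[0.0,0.0,-0.028]]
    - [1,[0.73,0.5,-0.15],[0.0,0.0,-0.027]]
    - [1,[0,0,0],[0,0,0]]
    - [1,[0,0,0],[0,0,0]]

```text
t: 11.8
ee_pos: [530.8, 239.7, 328.9]
orientation: [-1.804, -2.571, 0.003]
ft_force: [0.2, 0.3, -0.3]
width: 87.5
grasp_force: 0.0
```

Run:
```python
from h import *
np.set_printoptions(precision=2,suppress=True)
o=ctrl.get_obs();print(o['ee_pos'],o['orientation'],o['qpos'])
K,w,im=grab('wrist','w2.png');print(w[:3,3])
for d in ctrl.pinpoint('jar_a','wrist')[:4]: print(d,toplane(d['xy'],K,w,22))
for d in ctrl.masks_of('jar_a','wrist')[:4]:
    r=cv2.minAreaRect(cv2.findNonZero(d['region'].astype(np.uint8)));print(d['score'],d['bbox'],toplane(cv2.boxPoints(r),K,w,25)[:,:2].tolist())
K,w,im=grab('side')
for n,z in(('cab_drawer0_handle',77),('drawer_floor',22)):
  for d in ctrl.pinpoint(n,'side')[:1]: print(n,d,toplane(d['xy'],K,w,z))
```

```text
[530.82 239.65 328.89] [-1.8  -2.57  0.  ] [ 0.4   0.26  1.62 -0.    1.27  0.06]
[506.67 310.39 490.69]
{'xy': [233.3, 100.6], 'score': 0.97} [[477.18 292.83  22.  ]]
{'xy': [280.8, 233.2], 'score': 0.84} [[604.92 136.38  22.  ]]
{'xy': [317.4, 128.5], 'score': 0.65} [[596.91 297.02  22.  ]]
0.7 [297.9, 102.7, 335.9, 158.6] [[558.3540442776897, 313.56611992072686], [602.6210282016694, 334.1551427860468], [636.2375716725212, 272.512879606567], [590.2208550317671, 250.8823936468154]]
0.69 [261.3, 208.1, 301.4, 264.3] [[581.88017317648, 94.87070716436918], [581.4660258357299, 173.89940091044613], [631.0899182048616, 171.9722407440164], [633.5789414337773, 92.02967600788276]]
0.65 [209.6, 74.5, 255.5, 131.7] [[452.4846957355554, 257.32325633225406], [458.2172049697879, 325.1590470856021], [503.8791389279425, 323.90780848098086], [499.8492287550375, 255.3145708045659]]
cab_drawer0_handle {'xy': [170.4, 284.5], 'score': 0.8} [[ 432.63 -177.99   77.  ]]
drawer_floor {'xy': [208.9, 307.3], 'score': 0.92} [[ 489.  -182.1   22. ]]
```

View pics/w2.png

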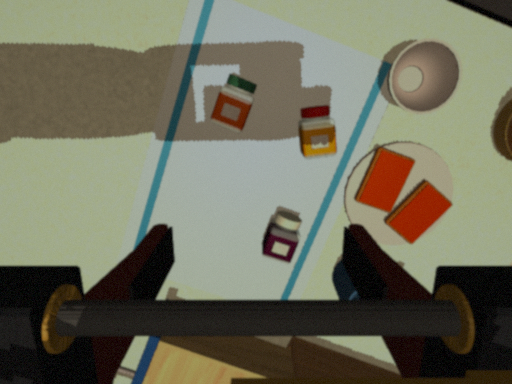

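Wrist view: jar_b at px (233,102), jar_d at (318,131), jar_c at (282,234), all lids towards the image top. Drawer is open about 195 mm; next I fit the jar poses to their masks.

```bash
cat >> h.py <<'E'
from scipy.optimize import minimize
def jarpts(x,y,yaw):
    B=[(a,b,c) for a in(-33,17) for b in(-22,22) for c in(0,44)]
    t=np.linspace(0,2*np.pi,16);L=[(a,19.5*np.cos(u),22+19.5*np.sin(u)) for a in(20,33) for u in t]
    m=R.from_euler('z',yaw).as_matrix()
    return [(m@np.array(q).T).T+[x,y,0] for q in(B,L)]
def sil(P,K,w):
    im=np.zeros((384*4,512*4),np.uint8)
    for q in P: cv2.fillConvexPoly(im,cv2.convexHull((proj(q,K,w)*4).astype(np.int32)),1)
    return im
def fitjar(mask,K,w,x0):
    M=cv2.resize(mask.astype(np.uint8),None,fx=4,fy=4,interpolation=cv2.INTER_NEAREST)
    def c(v):
        s=sil(jarpts(v[0],v[1],v[2]),K,w);return 1-(s&M).sum()/max(1,(s|M).sum())
    best=min((minimize(c,[x0[0],x0[1],a],method='Nelder-Mead',options=dict(initial_simplex=[[x0[0],x0[1],a],[x0[0]+8,x0[1],a],[x0[0],x0[1]+8,a],[x0[0],x0[1],a+.2]],xatol=.05,fatol=1e-4)) for a in np.atleast_1d(x0[2])),key=lambda r:r.fun)
    return best.x,1-best.fun
E
python3 - <<'E'
from h import *
np.set_printoptions(precision=3,suppress=True)
K,w,im=grab('wrist')
ini=dict(b=(477,292),c=(605,137),d=(597,297))
ends=dict(b=[(231,117),(241,79)],d=[(319,155),(316,107)],c=[(278,255),(289,211)])
for k,e in ends.items():
    P=toplane(e,K,w,30);print(k,np.degrees(np.arctan2(*(P[1]-P[0])[:2][::-1])))
for d in ctrl.masks_of('jar_a','wrist')[:3]:
    u=np.argwhere(d['region']).mean(0)[::-1];p=toplane(u,K,w,25)[0]
    r,s=fitjar(d['region'],K,w,(p[0],p[1],np.radians([80,110,140])));print(round(d['score'],2),p[:2],r[:2],np.degrees(r[2]),s)
E
```

```text
b 93.62181315288986
d 116.12739183755399
c 97.84887065575977
0.94 [596.913 292.373] [596.48  293.372] 116.82695167223218 0.9395706873749534
0.63 [607.146 132.734] [607.531 134.568] 94.31937440618213 0.9140476371661213
0.59 [ 573.687 -114.785] [ 575.967 -111.709] 38.63977096212224 0.24264805959585878
```

```bash
cat > kin.py <<'E'
from h import *
from scipy.optimize import least_squares
D=[([1.198,.423,1.63,0,1.089,-.019],(216.5,586.3,222.7)),([.771168,-.122597,2.042178,0,1.220891,-1.4678],(250.4,259.8,323.1)),([-.32,.34,1.57,0,1.23,-.33],(591,-184.9,298.7)),([.4,.26,1.62,0,1.27,.06],(530.8,239.7,328.9))]
def r(v):
    a,L1,L2,h=v;e=[]
    for q,p in D:
        e+=[a+L1*np.sin(q[1])+L2*np.sin(q[1]+q[2])-np.hypot(*p[:2]),h+L1*np.cos(q[1])+L2*np.cos(q[1]+q[2])-p[2]]
    return e
s=least_squares(r,[0,400,400,100]);A,L1,L2,H=s.x
C=R.from_euler('z',90,degrees=True)
def ik(p,M,Lt):
    """all solutions (deg), assumed sign of q4 positive about forearm axis"""
    p=np.array(p);M=R.from_matrix(M);w=p-Lt*M.as_matrix()[:,2]
    q1=np.arctan2(w[1],w[0]);rr=np.hypot(*w[:2])-A;zz=w[2]-(H+Lt)
    d2=rr*rr+zz*zz;c=(d2-L1**2-L2**2)/(2*L1*L2)
    if abs(c)>1:return None
    q3=np.arccos(c);q2=np.arctan2(rr,zz)-np.arctan2(L2*np.sin(q3),L1+L2*np.cos(q3))
    W=(R.from_euler('z',q1)*R.from_euler('y',q2+q3)).inv()*M*C.inv()
    q4,q5,q6=W.as_euler('ZYZ')
    return np.degrees([q1,q2,q3,q4,q5,q6])
E
python3 - <<'E'
from kin import *
np.set_printoptions(precision=1,suppress=True)
print(s.x,s.fun)
def rep(n,p,M):
    for Lt in(150,250): print(n,Lt,ik(p,M,Lt))
for n,(x,y,l) in dict(b=(477,292,94),c=(607,134.5,95),d=(596.5,293,117)).items():
    for ys in(1,-1):
        rep(n+str(ys)+' pick',(x,y,15),Rlean(l+180,30,ys))
        rep(n+str(ys)+' lift',(x,y,200),Rlean(l,60,-ys))
for ys in(1,-1): rep('place',(630,-188,40),Rlean(-3,60,ys))
E
```

```text
[-31.5 552.1 491.3 -55.9] [ 5.4 -2.9  1.9  1.1 -3.3  2.5 -4.  -0.7]
b1 pick 150 [ 42.   43.7 101.6 -43.3  83.9  63.1]
b1 pick 250 [ 47.7  51.4  92.9 -38.8  86.8  65. ]
b1 lift 150 [ 24.2  17.4 109.   38.3  49.3  -4.2]
b1 lift 250 [ 19.   16.9 111.6  39.   50.2 -10.2]
b-1 pick 150 [  42.    43.7  101.6  -43.3   83.9 -116.9]
b-1 pick 250 [  47.7   51.4   92.9  -38.8   86.8 -115. ]
b-1 lift 150 [ 24.2  17.4 109.   38.3  49.3 175.8]
b-1 lift 250 [ 19.   16.9 111.6  39.   50.2 169.8]
c1 pick 150 [ 23.9  45.   98.4 -57.4  76.4  54.6]
c1 pick 250 [ 30.8  51.2  93.2 -52.6  79.2  57.8]
c1 lift 150 [  5.6  25.1  97.5  34.5  62.  -17.3]
c1 lift 250 [  0.9  26.   97.9  34.   63.  -21.7]
c-1 pick 150 [  23.9   45.    98.4  -57.4   76.4 -125.4]
c-1 pick 250 [  30.8   51.2   93.2  -52.6   79.2 -122.2]
c-1 lift 150 [  5.6  25.1  97.5  34.5  62.  162.7]
c-1 lift 250 [  0.9  26.   97.9  34.   63.  158.3]
d1 pick 150 [ 37.3  46.5  94.9 -63.1  72.8  50.1]
d1 pick 250 [ 44.3  51.9  91.5 -58.6  75.6  54. ]
d1 lift 150 [ 19.7  29.8  89.9  32.3  68.  -21.7]
d1 lift 250 [ 15.5  31.2  89.3  31.6  69.2 -25.5]
d-1 pick 150 [  37.3   46.5   94.9  -63.1   72.8 -129.9]
d-1 pick 250 [  44.3   51.9   91.5  -58.6   75.6 -126. ]
d-1 lift 150 [ 19.7  29.8  89.9  32.3  68.  158.3]
d-1 lift 250 [ 15.5  31.2  89.3  31.6  69.2 154.5]
place 150 [ -18.3   33.9  107.2   38.2   12.4 -140.9]
place 250 [ -19.8   31.9  113.9   57.7    9.8 -161.9]
place 150 [-18.3  33.9 107.2  38.2  12.4  39.1]
place 250 [-19.8  31.9 113.9  57.7   9.8  18.1]
```

```bash
cat >> kin.py <<'E'
PSI=-2.8; F=np.array([488,-182,22.])
X=np.array([np.cos(np.radians(PSI)),np.sin(np.radians(PSI)),0]);Y=np.array([-X[1],X[0],0])
def pick(x,y,l,back=0,gx=4,gz=2,el=30):
    M=Rlean(l+180,el,1);L=np.radians(l)
    G=np.array([x+gx*np.cos(L),y+gx*np.sin(L),22+gz]);return G+(19-back)*M[:,2],M
def place(cx,cy,up=0,back=0,gx=4,gz=2,el=30,yaw=87.2,dz=1.5):
    M=Rlean(yaw,90-el,-1);h=np.radians(yaw)
    # standing: jar z points to -heading
    G=F+cx*X+cy*Y+np.array([-gz*np.cos(h),-gz*np.sin(h),33+gx+up+dz]);return G+(19-back)*M[:,2],M
E
python3 - <<'E'
from kin import *
np.set_printoptions(precision=1,suppress=True)
for cy in(75,15,-45):
  for up in(0,120):
    p=place(94,cy,up);print(cy,up,p[0],ik(*p,150),ik(*p,250))
p=pick(477,292,93.6,back=90);print(p[0],p[1])
plan([p],1,hold=2,v=25,w=6)
E
```

```text
75 0 [ 585.9 -104.2   44. ] [-17.1  35.3 103.8  36.2  55.  -39.2] [-21.6  37.3 102.   34.6  56.5 -42.3]
75 120 [ 585.9 -104.2  164. ] [-17.1  26.6 100.2  32.3  65.2 -31.2] [-21.6  28.6  98.8  31.1  66.5 -34.9]
15 0 [ 583.  -164.1   44. ] [-22.4  36.5 101.3  33.7  58.1 -41.8] [-26.6  38.8  98.9  32.   59.7 -44.5]
15 120 [ 583.  -164.1  164. ] [-22.4  28.1  97.7  30.5  68.3 -34.7] [-26.6  30.5  95.7  29.2  69.7 -38. ]
-45 0 [ 580.1 -224.    44. ] [-27.4  38.1  98.1  31.2  61.3 -44.1] [-31.3  40.7  95.   29.5  63.  -46.5]
-45 120 [ 580.1 -224.   164. ] [-27.4  30.   94.5  28.7  71.4 -37.8] [-31.3  32.7  91.8  27.4  72.9 -40.7]
[472.9 357.4  59.5] [[-0.   1.   0.1]
 [ 0.5  0.1 -0.9]
 [-0.9  0.  -0.5]]
[[1, [0.2, -0.02, 0.42], [0.007, -0.051, 0.013]], [1, [0.23, -0.03, 0.39], [0.007, -0.051, 0.012]], [1, [0.27, -0.02, 0.38], [0.008, -0.051, 0.013]], [1, [0.29, -0.03, 0.36], [0.007, -0.051, 0.012]], [1, [0.32, -0.02, 0.33], [0.007, -0.051, 0.013]], [1, [0.35, -0.03, 0.31], [0.008, -0.051, 0.012]], [1, [0.36, -0.04, 0.28], [0.007, -0.05, 0.013]], [1, [0.39, -0.03, 0.25], [0.007, -0.051, 0.013]]]
[[1, [0.41, -0.05, 0.21], [0.007, -0.051, 0.012]], [1, [0.42, -0.05, 0.19], [0.008, -0.051, 0.013]], [1, [0.43, -0.05, 0.15], [0.007, -0.051, 0.012]], [1, [0.45, -0.07, 0.12], [0.007, -0.051, 0.013]], [1, [0.44, -0.07, 0.08], [0.007, -0.051, 0.012]], [1, [0, 0, 0], [0, 0, 0]], [1, [0, 0, 0], [0, 0, 0]]]
```

Request:
apply_moves:
  targets:
    - [1,[0.2,-0.02,0.42],[0.007,-0.051,0.013]]
    - [1,[0.23,-0.03,0.39],[0.007,-0.051,0.012]]
    - [1,[0.27,-0.02,0.38],[0.008,-0.051,0.013]]
    - [1,[0.29,-0.03,0.36],[0.007,-0.051,0.012]]
    - [1,[0.32,-0.02,0.33],[0.007,-0.051,0.013]]
    - [1,[0.35,-0.03,0.31],[0.008,-0.051,0.012]]
    - [1,[0,0,0],[0,0,0]]
    - [1,[0,0,0],[0,0,0]]

```text
t: 13.2
ee_pos: [504.9, 294.6, 205.5]
orientation: [1.713, 2.153, -0.465]
ft_force: [-0.0, 0.9, 0.1]
width: 87.6
grasp_force: 0.0
```

Run:
```python
from kin import *
np.set_printoptions(precision=2,suppress=True)
o=ctrl.get_obs();q=np.degrees(o['qpos']);M=R.from_rotvec(o['orientation']).as_matrix();print(o['ee_pos'],q)
for Lt in(150,250,350):print(ik(o['ee_pos'],M,Lt))
K,w,im=grab('wrist','w3.png')
for d in ctrl.pinpoint('jar_b','wrist')[:3]:print(d,toplane(d['xy'],K,w,22)[0])
for d in ctrl.masks_of('jar_b','wrist')[:3]:
    u=np.argwhere(d['region']).mean(0)[::-1];p=toplane(u,K,w,25)[0]
    r,s=fitjar(d['region'],K,w,(p[0],p[1],np.radians([80,100,120])));print(round(d['score'],2),d['bbox'],p[:2],r[:2],np.degrees(r[2]),s)
```

```text
[504.94 294.59 205.48] [ 41.03  29.89  91.85 -23.85  75.43  37.65]
[ 36.31  24.39  97.39 -25.33  73.72  33.88]
[ 40.    27.08  94.73 -24.18  75.01  36.85]
[ 43.43  29.97  91.59 -23.04  76.4   39.5 ]
{'xy': [314.6, 217.7], 'score': 0.96} [607.86 134.55  22.  ]
{'xy': [235.8, 81.4], 'score': 0.77} [478.93 290.93  22.  ]
{'xy': [361.6, 106.0], 'score': 0.62} [599.35 294.62  22.  ]
0.84 [332.8, 64.0, 384.6, 150.7] [596.28 294.75] [596.35 292.84] 117.98521188624406 0.9426037085462974
0.61 [202.8, 38.5, 266.0, 125.7] [479.27 292.01] [479.92 290.38] 88.45645750220878 0.9458670615807105
```

View pics/w3.png

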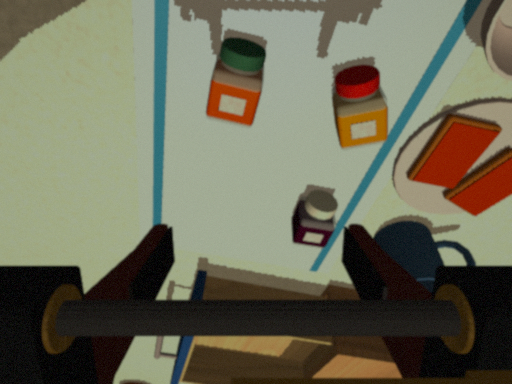

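jar_b is at px (236,85), jar_d at (360,105) and jar_c at (315,217). All match the fits; jar_b is at (479.5, 290.5) with its lid heading 88.5°.

Run:
```python
from kin import *
np.set_printoptions(precision=1,suppress=True)
J=(479.5,290.5,88.5)
e=plan([pick(*J,back=90)],1,v=30,w=7,hold=2)
e=plan([pick(*J)],1,v=22,start=pick(*J,back=90),hold=1)
print(e[0],ik(*e,280))
```

```text
[[1, [0.42, -0.02, 0.33], [0.015, -0.059, 0.021]], [1, [0.45, -0.02, 0.3], [0.015, -0.059, 0.022]], [1, [0.47, -0.03, 0.25], [0.016, -0.06, 0.021]], [1, [0.5, -0.05, 0.2], [0.015, -0.059, 0.022]], [1, [0.5, -0.05, 0.16], [0.015, -0.059, 0.021]], [1, [0.52, -0.07, 0.12], [0.015, -0.059, 0.022]], [1, [0, 0, 0], [0, 0, 0]], [1, [0, 0, 0], [0, 0, 0]]]
[[1, [0.0, 0.0, 0.36], [0.0, 0.0, 0.0]], [1, [0.0, 0.0, 0.36], [0.0, 0.0, 0.0]], [1, [0.0, 0.0, 0.36], [0.0, 0.0, 0.0]], [1, [0.0, 0.0, 0.36], [0.0, 0.0, 0.0]], [1, [0.0, 0.0, 0.36], [0.0, 0.0, 0.0]], [1, [0, 0, 0], [0, 0, 0]]]
[479.2 278.   14.5] [ 47.   54.2  88.8 -35.   89.5  66.5]
```

Request:
apply_moves:
  targets:
    - [1,[0.42,-0.02,0.33],[0.015,-0.059,0.021]]
    - [1,[0.45,-0.02,0.3],[0.015,-0.059,0.022]]
    - [1,[0.47,-0.03,0.25],[0.016,-0.06,0.021]]
    - [1,[0.5,-0.05,0.2],[0.015,-0.059,0.022]]
    - [1,[0.5,-0.05,0.16],[0.015,-0.059,0.021]]
    - [1,[0.52,-0.07,0.12],[0.015,-0.059,0.022]]
    - [1,[0,0,0],[0,0,0]]
    - [1,[0,0,0],[0,0,0]]

```text
t: 14.35
ee_pos: [481.1, 355.8, 59.6]
orientation: [1.607, 1.568, -0.928]
ft_force: [-0.2, -0.1, 1.3]
width: 87.6
grasp_force: 0.0
```

Run:
```python
from kin import *
np.set_printoptions(precision=1,suppress=True)
J=(479.5,290.5,88.5)
t=pick(*J,back=90);o=ctrl.get_obs();M=R.from_rotvec(o['orientation']).as_matrix()
print(o['ee_pos'],t[0],M.T@(t[0]-o['ee_pos']),np.degrees(R.from_matrix(M.T@t[1]).as_rotvec()))
K,w,im=grab('wrist','w4.png')
for d in ctrl.masks_of('jar_b','wrist')[:3]:
    u=np.argwhere(d['region']).mean(0)[::-1];p=toplane(u,K,w,25)[0]
    r,s=fitjar(d['region'],K,w,(p[0],p[1],np.radians([80,100])));print(round(d['score'],2),d['bbox'],p[:2],r[:2],np.degrees(r[2]),s)
plan([pick(*J)],1,v=22,hold=1)
```

```text
[481.1 355.8  59.6] [481.2 356.   59.5] [ 0.2  0.1 -0.1] [ 0.  -0.   0.1]
0.96 [222.1, 164.2, 287.6, 236.1] [480.2 309.6] [480.3 288.8] 89.27520704268832 0.9543233568793978
0.75 [345.1, 204.6, 392.4, 250.7] [592.9 194.5] [609.9 129.9] 104.885500810968 0.5647741255053612
0.69 [236.8, 238.1, 389.4, 291.5] [ 620.8 -915.6] [ 509.4 -137.3] 150.53504874325097 0.1812541824670979
[[1, [0.0, 0.0, 0.36], [0.0, 0.0, 0.0]], [1, [0.01, 0.0, 0.37], [0.0, 0.0, 0.0]], [1, [0.0, 0.0, 0.36], [0.0, -0.001, 0.0]], [1, [0.0, 0.0, 0.36], [0.001, 0.0, 0.0]], [1, [0.01, 0.0, 0.37], [0.0, 0.0, 0.0]], [1, [0, 0, 0], [0, 0, 0]]]
```

Request:
apply_moves:
  targets:
    - [1,[0,0,0.36],[0,0,0]]
    - [1,[0,0,0.36],[0,0,0]]
    - [1,[0,0,0.36],[0,0,0]]
    - [1,[0,0,0.36],[0,0,0]]
    - [1,[0,0,0.36],[0,0,0]]
    - [1,[0,0,0],[0,0,0]]

```text
t: 15.2
ee_pos: [477.7, 276.2, 12.6]
orientation: [1.604, 1.566, -0.934]
ft_force: [-0.8, 0.2, 0.9]
width: 87.9
grasp_force: 0.0
```

Request:
apply_moves:
  targets:
    - [-1,[0,0,0],[0,0,0]]
    - [-1,[0,0,0],[0,0,0]]
    - [-1,[0,0,0],[0,0,0]]
    - [-1,[0,0,0],[0,0,0]]
    - [-1,[0,0,0],[0,0,0]]
    - [-1,[0,0,0],[0,0,0]]

```text
t: 15.95
ee_pos: [478.3, 278.1, 13.4]
orientation: [1.605, 1.567, -0.93]
ft_force: [-0.3, 0.8, 0.7]
width: 44.1
grasp_force: 30.0
```

Run:
```python
from kin import *
np.set_printoptions(precision=1,suppress=True)
o=ctrl.get_obs();p=o['ee_pos'];print(p)
def Rl(l):return Rlean(l,60,-1)
e=plan([((p[0],p[1],p[2]+60),R.from_rotvec(o['orientation']).as_matrix())],-1,v=20)
print(e[0])
t=place(94,75,up=130); t0=place(94,75)
e=plan([((490,250,220),Rl(88)),t],-1,v=35,w=7,start=e,hold=2)
print(e[0],t0[0])
```

```text
[478.3 278.1  13.4]
[[-1, [-0.35, 0.0, -0.2], [0.0, 0.0, 0.0]], [-1, [-0.34, 0.0, -0.2], [0.0, 0.0, 0.0]], [-1, [-0.35, 0.0, -0.2], [0.0, 0.0, 0.0]]]
[478.4 278.2  73.5]
[[-1, [-0.22, 0.02, -0.08], [0.0, 0.077, 0.001]], [-1, [-0.2, 0.02, -0.1], [0.0, 0.077, 0.0]], [-1, [-0.2, 0.02, -0.12], [0.0, 0.077, 0.001]], [-1, [-0.17, 0.02, -0.15], [0.0, 0.077, 0.0]], [-1, [-0.16, 0.02, -0.17], [0.0, 0.077, 0.001]], [-1, [-0.14, 0.02, -0.18], [0.001, 0.077, 0.0]], [-1, [-0.11, 0.01, -0.2], [0.0, 0.077, 0.001]], [-1, [-0.09, 0.02, -0.21], [0.0, 0.077, 0.0]]]
[[-1, [-0.06, 0.02, -0.22], [0.0, 0.077, 0.001]], [-1, [-0.03, 0.02, -0.23], [0.0, 0.077, 0.001]], [-1, [-0.01, 0.02, -0.23], [0.0, 0.077, 0.0]], [-1, [0.03, 0.02, -0.23], [0.0, 0.077, 0.001]], [-1, [0.04, 0.02, -0.22], [0.0, 0.077, 0.0]], [-1, [-0.59, 0.2, -0.25], [0.0, 0.0, 0.001]], [-1, [-0.6, 0.19, -0.24], [-0.001, 0.0, 0.0]], [-1, [-0.59, 0.2, -0.25], [0.0, 0.0, 0.001]]]
[[-1, [-0.59, 0.2, -0.24], [-0.001, 0.0, 0.001]], [-1, [-0.6, 0.2, -0.25], [0.0, 0.0, 0.001]], [-1, [-0.59, 0.2, -0.25], [0.0, 0.0, 0.0]], [-1, [-0.59, 0.2, -0.24], [-0.001, 0.0, 0.001]], [-1, [-0.59, 0.21, -0.25], [0.0, 0.0, 0.001]], [-1, [-0.59, 0.2, -0.24], [0.0, 0.0, 0.0]], [-1, [-0.6, 0.2, -0.25], [-0.001, 0.0, 0.001]], [-1, [-0.59, 0.21, -0.24], [0.0, 0.0, 0.001]]]
[[-1, [0, 0, 0], [0, 0, 0]], [-1, [0, 0, 0], [0, 0, 0]]]
[ 586.  -104.3  173.9] [ 585.9 -104.2   44. ]
```

Request:
apply_moves:
  targets:
    - [-1,[-0.35,0.0,-0.2],[0.0,0.0,0.0]]
    - [-1,[-0.34,0.0,-0.2],[0.0,0.0,0.0]]
    - [-1,[-0.35,0.0,-0.2],[0.0,0.0,0.0]]

```text
t: 16.32
ee_pos: [478.5, 278.2, 75.2]
orientation: [1.606, 1.567, -0.929]
ft_force: [-0.2, 0.6, -2.5]
width: 43.8
grasp_force: 30.0
```

Request:
apply_moves:
  targets:
    - [-1,[-0.22,0.02,-0.08],[0.0,0.077,0.0]]
    - [-1,[-0.2,0.02,-0.1],[0.0,0.077,0.0]]
    - [-1,[-0.2,0.02,-0.12],[0.0,0.077,0.0]]
    - [-1,[-0.17,0.02,-0.15],[0.0,0.077,0.0]]
    - [-1,[-0.16,0.02,-0.17],[0.0,0.077,0.0]]
    - [-1,[-0.14,0.02,-0.18],[0.0,0.077,0.0]]
    - [-1,[-0.11,0.01,-0.2],[0.0,0.077,0.0]]
    - [-1,[-0.09,0.02,-0.21],[0.0,0.077,0.0]]

```text
t: 17.32
ee_pos: [485.3, 260.1, 165.5]
orientation: [2.208, 2.156, -0.086]
ft_force: [-0.0, -0.4, -3.2]
width: 44.0
grasp_force: 30.0
```

Request:
apply_moves:
  targets:
    - [-1,[-0.06,0.02,-0.22],[0.0,0.077,0.0]]
    - [-1,[-0.03,0.02,-0.23],[0.0,0.077,0.0]]
    - [-1,[-0.01,0.02,-0.23],[0.0,0.077,0.0]]
    - [-1,[0.03,0.02,-0.23],[0.0,0.077,0.0]]
    - [-1,[0.04,0.02,-0.22],[0.0,0.077,0.0]]
    - [-1,[-0.59,0.2,-0.25],[0.0,0.0,0.0]]
    - [-1,[-0.6,0.19,-0.24],[0.0,0.0,0.0]]
    - [-1,[-0.59,0.2,-0.25],[0.0,0.0,0.0]]

```text
t: 18.32
ee_pos: [516.8, 152.3, 208.3]
orientation: [-1.952, -1.907, -0.522]
ft_force: [0.9, 1.0, -1.5]
width: 43.5
grasp_force: 30.0
```

Request:
apply_moves:
  targets:
    - [-1,[-0.59,0.2,-0.24],[0.0,0.0,0.0]]
    - [-1,[-0.6,0.2,-0.25],[0.0,0.0,0.0]]
    - [-1,[-0.59,0.2,-0.25],[0.0,0.0,0.0]]
    - [-1,[-0.59,0.2,-0.24],[0.0,0.0,0.0]]
    - [-1,[-0.59,0.21,-0.25],[0.0,0.0,0.0]]
    - [-1,[-0.59,0.2,-0.24],[0.0,0.0,0.0]]
    - [-1,[-0.6,0.2,-0.25],[0.0,0.0,0.0]]
    - [-1,[-0.59,0.21,-0.24],[0.0,0.0,0.0]]

```text
t: 19.32
ee_pos: [591.6, -103.8, 174.8]
orientation: [-1.952, -1.907, -0.521]
ft_force: [0.6, 0.1, -2.2]
width: 43.5
grasp_force: 30.0
```

Request:
apply_moves:
  targets:
    - [-1,[0,0,0],[0,0,0]]
    - [-1,[0,0,0],[0,0,0]]

```text
t: 19.58
ee_pos: [591.4, -102.3, 174.3]
orientation: [-1.952, -1.905, -0.521]
ft_force: [-0.1, 0.1, -3.3]
width: 43.6
grasp_force: 30.0
```

Run:
```python
from kin import *
np.set_printoptions(precision=1,suppress=True)
o=ctrl.get_obs();M=R.from_rotvec(o['orientation']).as_matrix();t=place(94,75,up=130)
print(o['ee_pos'],o['width'],o['ft_force'],t[0],np.degrees(R.from_matrix(M.T@t[1]).as_rotvec()),np.degrees(o['qpos']))
a=grab('wrist')[2];b=grab('side')[2];cv2.imwrite('pics/c5.png',np.hstack([cv2.resize(a,(400,300)),cv2.resize(b[120:384,100:452],(400,300))]))
plan([t,place(94,75)],-1,v=20)
K,w,im=grab('side')
for d in ctrl.pinpoint('drawer_floor','side')[:1]+ctrl.pinpoint('cab_drawer0_handle','side')[:1]: print(d,toplane(d['xy'],K,w,22),toplane(d['xy'],K,w,77))
```

```text
[ 591.4 -102.3  174.3] 43.594603807651524 [-0.1  0.1 -3.3] [ 585.9 -104.2  174. ] [-0.8  0.   1.2] [-24.7  31.7  94.5  29.3  69.4 -37.6]
[[-1, [-0.05, -0.11, -0.02], [-0.009, 0.0, 0.014]], [-1, [-0.19, 0.0, 0.32], [0.0, 0.0, 0.0]], [-1, [-0.18, 0.0, 0.32], [0.0, 0.0, 0.0]], [-1, [-0.19, 0.0, 0.32], [0.0, 0.0, 0.0]], [-1, [-0.18, 0.0, 0.33], [0.0, 0.0, 0.0]], [-1, [-0.19, 0.0, 0.32], [0.0, 0.0, 0.0]], [-1, [-0.18, 0.0, 0.32], [0.0, 0.0, 0.0]], [-1, [-0.19, 0.0, 0.32], [0.0, 0.0, 0.0]]]
{'xy': [207.0, 307.6], 'score': 0.59} [[ 485.9 -182.5   22. ]] [[ 492.2 -228.2   77. ]]
{'xy': [168.9, 285.0], 'score': 0.6} [[ 416.5 -127.    22. ]] [[ 430.4 -178.8   77. ]]
```

View pics/c5.png

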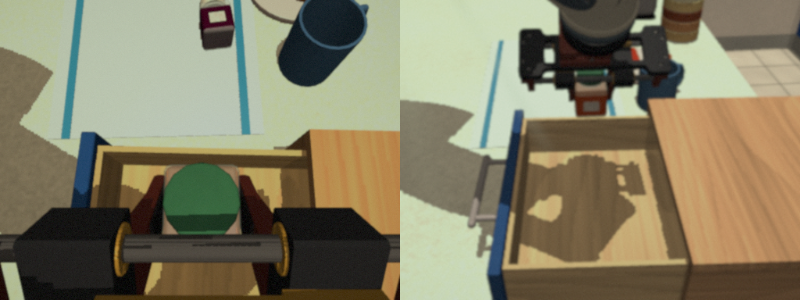

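The jar is upright in the grip with its green lid on top, and the drawer is open beneath it with room for the gripper. I'll lower it.

Request:
apply_moves:
  targets:
    - [-1,[-0.05,-0.11,-0.02],[-0.009,0.0,0.014]]
    - [-1,[-0.19,0.0,0.32],[0.0,0.0,0.0]]
    - [-1,[-0.18,0.0,0.32],[0.0,0.0,0.0]]
    - [-1,[-0.19,0.0,0.32],[0.0,0.0,0.0]]
    - [-1,[-0.18,0.0,0.33],[0.0,0.0,0.0]]
    - [-1,[-0.19,0.0,0.32],[0.0,0.0,0.0]]
    - [-1,[-0.1,0,0.17],[0,0,0]]
    - [-1,[0,0,0],[0,0,0]]

```text
t: 20.82
ee_pos: [586.1, -105.2, 69.6]
orientation: [-1.98, -1.881, -0.529]
ft_force: [-0.7, 0.5, -1.8]
width: 43.9
grasp_force: 30.0
```

Request:
apply_moves:
  targets:
    - [-1,[-0.07,0,0.12],[0,0,0]]
    - [-1,[-0.07,0,0.12],[0,0,0]]
    - [-1,[-0.06,0,0.11],[0,0,0]]
    - [-1,[0,0,0],[0,0,0]]
    - [-1,[0,0,0],[0,0,0]]

```text
t: 21.45
ee_pos: [586.5, -105.4, 50.4]
orientation: [-1.981, -1.882, -0.53]
ft_force: [-0.3, 0.6, -2.3]
width: 43.5
grasp_force: 30.0
```

Run:
```python
from kin import *
np.set_printoptions(precision=1,suppress=True)
o=ctrl.get_obs();print(o['ee_pos'],place(94,75)[0],o['ft_force'],o['moment'])
M=R.from_rotvec(o['orientation']).as_matrix();print(M.T)
a=grab('wrist')[2];b=grab('side')[2];cv2.imwrite('pics/c6.png',np.hstack([cv2.resize(a,(400,300)),cv2.resize(b[120:384,100:452],(400,300))]))
```

```text
[ 586.5 -105.4   50.4] [ 585.9 -104.2   44. ] [-0.3  0.6 -2.3] [-0.5  0.1  0. ]
[[ 0.   0.9  0.5]
 [ 1.  -0.1  0. ]
 [ 0.   0.5 -0.9]]
```

View pics/c6.png

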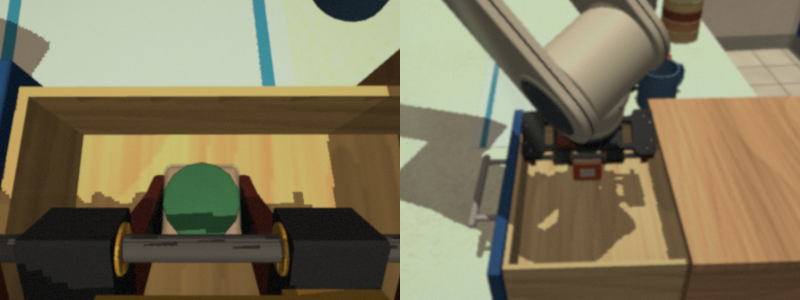

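Request:
apply_moves:
  targets:
    - [-1,[-0.03,0,0.06],[0,0,0]]
    - [-1,[-0.03,0,0.06],[0,0,0]]
    - [-1,[0,0,0],[0,0,0]]
    - [-1,[0,0,0],[0,0,0]]

```text
t: 22.05
ee_pos: [586.7, -105.0, 43.7]
orientation: [-1.981, -1.882, -0.531]
ft_force: [0.6, 0.2, -0.5]
width: 43.9
grasp_force: 30.0
```

Request:
apply_moves:
  targets:
    - [0.4,[0,0,0],[0,0,0]]
    - [0.4,[0,0,0],[0,0,0]]
    - [0.4,[0,0,0],[0,0,0]]
    - [0.4,[0,0,-0.3],[0,0,0]]
    - [0.4,[0,0,-0.4],[0,0,0]]
    - [0.4,[0,0,-0.6],[0,0,0]]
    - [0.4,[0,0,-0.6],[0,0,0]]
    - [0.4,[0,0,-0.6],[0,0,0]]

```text
t: 23.05
ee_pos: [583.4, -168.8, 154.3]
orientation: [-1.982, -1.883, -0.531]
ft_force: [-0.3, 0.4, 0.3]
width: 61.6
grasp_force: 0.0
```

Run:
```python
from kin import *
np.set_printoptions(precision=1,suppress=True)
o=ctrl.get_obs();print(o['ee_pos'])
a=grab('wrist')[2];b=grab('side')[2];cv2.imwrite('pics/c7.png',np.hstack([cv2.resize(a,(400,300)),cv2.resize(b[120:384,100:452],(400,300))]))
plan([((560,-40,230),Rdown(0)),((560,270,220),Rlean(-75,62,1))],1,v=45,w=9,hold=2)
```

```text
[ 583.4 -168.8  154.3]
[[1, [0.74, -0.16, 0.0], [0.003, -0.083, -0.008]], [1, [0.74, -0.15, -0.1], [0.003, -0.082, -0.008]], [1, [0.72, -0.14, -0.19], [0.004, -0.083, -0.008]], [1, [0.69, -0.13, -0.29], [0.003, -0.083, -0.008]], [1, [0.89, 0.0, 0.03], [-0.006, -0.044, -0.023]], [1, [0.88, 0.03, -0.03], [-0.006, -0.044, -0.024]], [1, [0.88, 0.07, -0.1], [-0.006, -0.044, -0.023]], [1, [0.87, 0.1, -0.15], [-0.005, -0.045, -0.023]]]
[[1, [0.85, 0.13, -0.21], [-0.006, -0.044, -0.024]], [1, [0.83, 0.16, -0.27], [-0.006, -0.044, -0.023]], [1, [0.8, 0.2, -0.33], [-0.006, -0.044, -0.023]], [1, [0, 0, 0], [0, 0, 0]], [1, [0, 0, 0], [0, 0, 0]]]
```

View pics/c7.png

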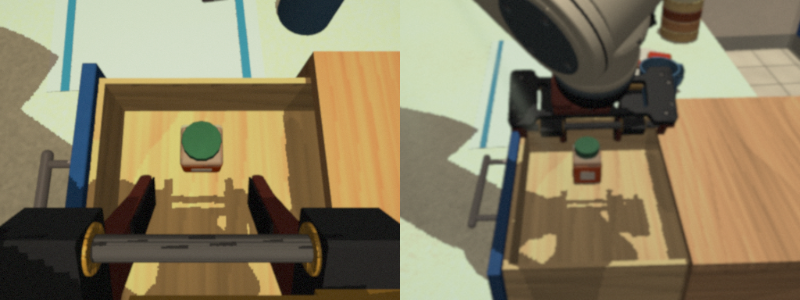

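jar_b stands upright in the drawer with its green lid on top (left panel px 203,140). Next I return to the other jars.

Request:
apply_moves:
  targets:
    - [1,[0.74,-0.16,0.0],[0.003,-0.083,-0.008]]
    - [1,[0.74,-0.15,-0.1],[0.003,-0.082,-0.008]]
    - [1,[0.72,-0.14,-0.19],[0.004,-0.083,-0.008]]
    - [1,[0.69,-0.13,-0.29],[0.003,-0.083,-0.008]]
    - [1,[0.89,0.0,0.03],[-0.006,-0.044,-0.023]]
    - [1,[0.88,0.03,-0.03],[-0.006,-0.044,-0.024]]
    - [1,[0.88,0.07,-0.1],[-0.006,-0.044,-0.023]]
    - [1,[0.87,0.1,-0.15],[-0.005,-0.045,-0.023]]

```text
t: 24.15
ee_pos: [557.6, 141.3, 221.6]
orientation: [1.899, 2.21, -0.254]
ft_force: [0.2, 0.8, -0.3]
width: 87.6
grasp_force: 0.0
```

Request:
apply_moves:
  targets:
    - [1,[0.85,0.13,-0.21],[-0.006,-0.044,-0.024]]
    - [1,[0.83,0.16,-0.27],[-0.006,-0.044,-0.023]]
    - [1,[0.8,0.2,-0.33],[-0.006,-0.044,-0.023]]
    - [1,[0,0,0],[0,0,0]]
    - [1,[0,0,0],[0,0,0]]

```text
t: 24.78
ee_pos: [556.9, 272.3, 217.4]
orientation: [1.659, 2.17, -0.416]
ft_force: [0.1, -1.0, -0.4]
width: 87.8
grasp_force: 0.0
```

```bash
cat >> kin.py <<'E'
def see(fn=None):
    K,w,im=grab('wrist',fn);out=[]
    for d in ctrl.masks_of('jar_b','wrist')[:4]:
        u=np.argwhere(d['region']).mean(0)[::-1];p=toplane(u,K,w,25)[0]
        if np.hypot(*p[:2])>1200 or p[1]<30: continue
        r,s=fitjar(d['region'],K,w,(p[0],p[1],np.radians([60,90,120,150])));print(round(d['score'],2),d['bbox'],p[:2],r[:2],np.degrees(r[2]),round(s,3),cv2.mean(im,d['region'].astype(np.uint8))[:3]);out.append((r[0],r[1],np.degrees(r[2]),s))
    return out
E
python3 - <<'E'
from kin import *
np.set_printoptions(precision=1,suppress=True)
print(ctrl.get_obs()['ee_pos']);see('w8.png')
J=(596.4,293,117.9);p=pick(*J,back=90);print(ik(*p,280))
plan([p],1,v=30,w=8,hold=2)
E
```

```text
[556.9 272.3 217.4]
0.86 [261.3, 141.9, 303.6, 211.2] [617.  160.3] [617.9 159.2] 97.64531844224243 0.956 (68.02060156571899, 77.88833951380305, 89.4548825710754)
0.6 [279.3, 21.1, 330.1, 113.4] [596.1 294.6] [596.6 292.7] 117.5247949286104 0.94 (41.31393939393939, 84.33260606060605, 132.19854545454544)
[ 51.3  51.4  87.4 -53.5  81.4  52.3]
[[1, [0.47, 0.1, 0.35], [-0.017, -0.06, -0.017]], [1, [0.49, 0.1, 0.31], [-0.017, -0.059, -0.017]], [1, [0.52, 0.11, 0.27], [-0.017, -0.06, -0.017]], [1, [0.54, 0.11, 0.21], [-0.018, -0.06, -0.017]], [1, [0.55, 0.13, 0.17], [-0.017, -0.059, -0.017]], [1, [0.56, 0.13, 0.13], [-0.017, -0.06, -0.017]], [1, [0, 0, 0], [0, 0, 0]], [1, [0, 0, 0], [0, 0, 0]]]
```

Request:
apply_moves:
  targets:
    - [1,[0.47,0.1,0.35],[-0.017,-0.06,-0.017]]
    - [1,[0.49,0.1,0.31],[-0.017,-0.059,-0.017]]
    - [1,[0.52,0.11,0.27],[-0.017,-0.06,-0.017]]
    - [1,[0.54,0.11,0.21],[-0.018,-0.06,-0.017]]
    - [1,[0.55,0.13,0.17],[-0.017,-0.059,-0.017]]
    - [1,[0.56,0.13,0.13],[-0.017,-0.06,-0.017]]
    - [1,[0,0,0],[0,0,0]]
    - [1,[0,0,0],[0,0,0]]

```text
t: 25.88
ee_pos: [566.5, 351.1, 60.7]
orientation: [1.117, 1.852, -0.642]
ft_force: [0.3, 0.9, -0.3]
width: 87.8
grasp_force: 0.0
```

Run:
```python
from kin import *
np.set_printoptions(precision=1,suppress=True)
J=(596.5,292.9,117.6)
t=pick(*J,back=90);o=ctrl.get_obs();M=R.from_rotvec(o['orientation']).as_matrix()
print(o['ee_pos'],t[0],M.T@(t[0]-o['ee_pos']),np.degrees(R.from_matrix(M.T@t[1]).as_rotvec()))
see()
plan([pick(*J)],1,v=22,hold=1)
```

```text
[566.5 351.1  60.7] [566.2 350.9  59.5] [ 1.1 -0.4  0.6] [ 0.3 -0.1  0. ]
0.83 [226.2, 160.6, 288.1, 236.7] [588.1 309.1] [598.3 289. ] 114.46748493701493 0.936 (24.413330193122942, 40.14625529910504, 99.92086669806878)
0.79 [191.0, 199.8, 237.7, 249.5] [608.1 166.7] [616.3 150. ] 108.87009316557946 0.785 (60.77374123645634, 72.55895474824729, 82.06947100063735)
[[1, [0.01, -0.01, 0.37], [0.001, 0.0, 0.0]], [1, [0.0, 0.0, 0.36], [0.0, 0.0, 0.0]], [1, [0.01, -0.01, 0.37], [0.001, -0.001, -0.001]], [1, [0.01, 0.0, 0.36], [0.001, 0.0, 0.0]], [1, [0.01, -0.01, 0.37], [0.001, 0.0, 0.0]], [1, [0, 0, 0], [0, 0, 0]]]
```

Request:
apply_moves:
  targets:
    - [1,[0.01,0,0.37],[0,0,0]]
    - [1,[0,0,0.37],[0,0,0]]
    - [1,[0.01,0,0.37],[0,0,0]]
    - [1,[0,0,0.37],[0,0,0]]
    - [1,[0,0,0.37],[0,0,0]]
    - [1,[0,0,0],[0,0,0]]

```text
t: 26.72
ee_pos: [603.0, 279.7, 11.3]
orientation: [1.115, 1.852, -0.646]
ft_force: [-0.3, 0.1, 0.6]
width: 87.8
grasp_force: 0.0
```

Request:
apply_moves:
  targets:
    - [-1,[0,0,0],[0,0,0]]
    - [-1,[0,0,0],[0,0,0]]
    - [-1,[0,0,0],[0,0,0]]
    - [-1,[0,0,0],[0,0,0]]
    - [-1,[0,0,0],[0,0,0]]
    - [-1,[0,0,0],[0,0,0]]

```text
t: 27.48
ee_pos: [602.9, 281.8, 12.5]
orientation: [1.114, 1.852, -0.643]
ft_force: [-2.0, 1.8, 1.6]
width: 44.0
grasp_force: 30.0
```

Run:
```python
from kin import *
np.set_printoptions(precision=1,suppress=True)
o=ctrl.get_obs();p=o['ee_pos'];M=R.from_rotvec(o['orientation']).as_matrix()
L=np.radians(117.6);G=p-19*M[:,2];print(p,G,'gx',(G[:2]-[597,291])@[np.cos(L),np.sin(L)],'gy',(G[:2]-[597,291])@[-np.sin(L),np.cos(L)])
a=(p[0],p[1],p[2]+60)
# rotate about y_tool so jar is upright, keep y heading
up=R.from_rotvec(np.radians(90)*M[:,1]).as_matrix()@M
print(up[:,2])
t=place(94,13,up=130)
e=plan([(a,M),((575,235,215),up)],-1,v=25,w=7)
print(e[0]);e=plan([t],-1,v=35,w=7,start=e,hold=2)
print(ik((575,235,215),up,280),ik(*t,280))
```

```text
[602.9 281.8  12.5] [595.1 296.3  22. ] gx 5.5956632935156305 gy -0.8323523187204215
[-0.2  0.4 -0.9]
[[-1, [-0.35, 0.0, -0.2], [0.0, 0.0, 0.0]], [-1, [-0.34, 0.0, -0.2], [0.0, 0.0, 0.0]], [-1, [-0.35, 0.0, -0.2], [0.0, 0.0, 0.0]], [-1, [-0.21, -0.07, -0.07], [0.0, 0.077, 0.0]], [-1, [-0.2, -0.07, -0.1], [0.0, 0.077, 0.0]], [-1, [-0.19, -0.07, -0.12], [0.0, 0.077, 0.0]], [-1, [-0.17, -0.08, -0.14], [0.0, 0.077, 0.0]], [-1, [-0.16, -0.07, -0.16], [0.0, 0.077, 0.0]]]
[[-1, [-0.13, -0.07, -0.18], [0.0, 0.077, 0.0]], [-1, [-0.11, -0.07, -0.2], [0.0, 0.076, 0.0]], [-1, [-0.09, -0.07, -0.2], [0.0, 0.077, 0.0]], [-1, [-0.06, -0.07, -0.22], [0.0, 0.077, 0.0]], [-1, [-0.03, -0.07, -0.22], [0.0, 0.077, 0.0]], [-1, [-0.01, -0.08, -0.22], [0.0, 0.077, 0.0]], [-1, [0.02, -0.07, -0.23], [0.0, 0.077, 0.0]], [-1, [0.04, -0.07, -0.21], [0.0, 0.077, 0.0]]]
[575.  234.9 214.8]
[[-1, [-0.55, -0.3, -0.24], [-0.014, 0.0, 0.025]], [-1, [-0.56, -0.28, -0.25], [-0.014, 0.0, 0.024]], [-1, [-0.57, -0.24, -0.25], [-0.015, 0.0, 0.025]], [-1, [-0.59, -0.22, -0.25], [-0.014, 0.0, 0.025]], [-1, [-0.58, -0.19, -0.26], [-0.014, 0.0, 0.024]], [-1, [-0.6, -0.17, -0.27], [-0.014, 0.0, 0.025]], [-1, [-0.6, -0.13, -0.27], [-0.014, 0.0, 0.025]], [-1, [-0.61, -0.1, -0.27], [-0.015, 0.0, 0.025]]]
[[-1, [-0.61, -0.08, -0.27], [-0.014, 0.0, 0.024]], [-1, [-0.61, -0.04, -0.28], [-0.014, 0.0, 0.025]], [-1, [-0.61, -0.02, -0.27], [-0.014, 0.0, 0.025]], [-1, [-0.61, 0.02, -0.28], [-0.015, 0.0, 0.024]], [-1, [0, 0, 0], [0, 0, 0]], [-1, [0, 0, 0], [0, 0, 0]]]
[  9.9  28.2  92.9  30.   71.7 -31. ] [-28.   30.7  94.4  28.6  71.1 -38.5]
```

Request:
apply_moves:
  targets:
    - [-1,[-0.35,0.0,-0.2],[0.0,0.0,0.0]]
    - [-1,[-0.34,0.0,-0.2],[0.0,0.0,0.0]]
    - [-1,[-0.35,0.0,-0.2],[0.0,0.0,0.0]]
    - [-1,[-0.21,-0.07,-0.07],[0.0,0.077,0.0]]
    - [-1,[-0.2,-0.07,-0.1],[0.0,0.077,0.0]]
    - [-1,[-0.19,-0.07,-0.12],[0.0,0.077,0.0]]
    - [-1,[-0.17,-0.08,-0.14],[0.0,0.077,0.0]]
    - [-1,[-0.16,-0.07,-0.16],[0.0,0.077,0.0]]

```text
t: 28.48
ee_pos: [592.3, 263.5, 129.4]
orientation: [1.415, 2.354, -0.312]
ft_force: [-0.0, -0.4, -2.7]
width: 44.1
grasp_force: 30.0
```

Request:
apply_moves:
  targets:
    - [-1,[-0.13,-0.07,-0.18],[0.0,0.077,0.0]]
    - [-1,[-0.11,-0.07,-0.2],[0.0,0.076,0.0]]
    - [-1,[-0.09,-0.07,-0.2],[0.0,0.077,0.0]]
    - [-1,[-0.06,-0.07,-0.22],[0.0,0.077,0.0]]
    - [-1,[-0.03,-0.07,-0.22],[0.0,0.077,0.0]]
    - [-1,[-0.01,-0.08,-0.22],[0.0,0.077,0.0]]
    - [-1,[0.02,-0.07,-0.23],[0.0,0.077,0.0]]
    - [-1,[0.04,-0.07,-0.21],[0.0,0.077,0.0]]

```text
t: 29.48
ee_pos: [575.0, 234.3, 216.8]
orientation: [-1.372, -2.288, -0.373]
ft_force: [0.2, -0.8, -1.7]
width: 43.6
grasp_force: 30.0
```

Request:
apply_moves:
  targets:
    - [-1,[-0.55,-0.3,-0.24],[-0.014,0.0,0.025]]
    - [-1,[-0.56,-0.28,-0.25],[-0.014,0.0,0.024]]
    - [-1,[-0.57,-0.24,-0.25],[-0.015,0.0,0.025]]
    - [-1,[-0.59,-0.22,-0.25],[-0.014,0.0,0.025]]
    - [-1,[-0.58,-0.19,-0.26],[-0.014,0.0,0.024]]
    - [-1,[-0.6,-0.17,-0.27],[-0.014,0.0,0.025]]
    - [-1,[-0.6,-0.13,-0.27],[-0.014,0.0,0.025]]
    - [-1,[-0.61,-0.1,-0.27],[-0.015,0.0,0.025]]

```text
t: 30.48
ee_pos: [580.3, -33.9, 188.6]
orientation: [-1.788, -2.037, -0.48]
ft_force: [0.5, 0.8, -1.9]
width: 44.1
grasp_force: 30.0
```

Request:
apply_moves:
  targets:
    - [-1,[-0.61,-0.08,-0.27],[-0.014,0.0,0.024]]
    - [-1,[-0.61,-0.04,-0.28],[-0.014,0.0,0.025]]
    - [-1,[-0.61,-0.02,-0.27],[-0.014,0.0,0.025]]
    - [-1,[-0.61,0.02,-0.28],[-0.015,0.0,0.024]]
    - [-1,[0,0,0],[0,0,0]]
    - [-1,[0,0,0],[0,0,0]]

```text
t: 31.22
ee_pos: [582.8, -165.8, 174.8]
orientation: [-1.978, -1.886, -0.531]
ft_force: [-0.2, -0.2, -1.1]
width: 43.7
grasp_force: 30.0
```

Run:
```python
from kin import *
np.set_printoptions(precision=1,suppress=True)
o=ctrl.get_obs();M=R.from_rotvec(o['orientation']).as_matrix();t=place(94,13,up=130)
print(o['ee_pos'],o['width'],o['ft_force'],t[0],np.degrees(R.from_matrix(M.T@t[1]).as_rotvec()))
a=grab('wrist')[2];b=grab('side')[2];cv2.imwrite('pics/c9.png',np.hstack([cv2.resize(a,(400,300)),cv2.resize(b[120:384,100:452],(400,300))]))
plan([t,place(94,13,up=25),place(94,13,up=1)],-1,v=20)
```

```text
[ 582.8 -165.8  174.8] 43.694196056714716 [-0.2 -0.2 -1.1] [ 582.9 -166.1  174. ] [0.  0.  0.1]
[[-1, [-0.02, 0.0, 0.0], [0.0, 0.0, 0.001]], [-1, [-0.18, 0.0, 0.3], [0.0, 0.0, 0.0]], [-1, [-0.17, 0.0, 0.31], [0.0, 0.0, 0.0]], [-1, [-0.18, 0.0, 0.3], [0.0, 0.0, 0.0]], [-1, [-0.17, 0.0, 0.3], [0.0, 0.0, 0.0]], [-1, [-0.18, 0.0, 0.31], [0.0, 0.0, 0.0]], [-1, [-0.17, 0.0, 0.3], [0.0, 0.0, 0.0]], [-1, [-0.12, 0.0, 0.21], [0.0, 0.0, 0.0]]]
[[-1, [-0.12, 0.0, 0.21], [0.0, 0.0, 0.0]]]
```

View pics/c9.png

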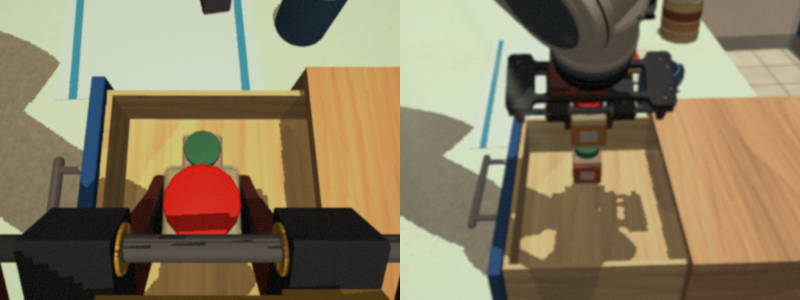

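Request:
apply_moves:
  targets:
    - [-1,[-0.18,0.0,0.3],[0.0,0.0,0.0]]
    - [-1,[-0.17,0.0,0.31],[0.0,0.0,0.0]]
    - [-1,[-0.18,0.0,0.3],[0.0,0.0,0.0]]
    - [-1,[-0.17,0.0,0.3],[0.0,0.0,0.0]]
    - [-1,[-0.18,0.0,0.31],[0.0,0.0,0.0]]
    - [-1,[-0.17,0.0,0.3],[0.0,0.0,0.0]]
    - [-1,[0,0,0],[0,0,0]]

```text
t: 32.2
ee_pos: [582.2, -165.6, 67.3]
orientation: [-1.977, -1.883, -0.529]
ft_force: [-0.1, 0.5, -2.4]
width: 43.8
grasp_force: 30.0
```

Request:
apply_moves:
  targets:
    - [-1,[-0.08,0.0,0.14],[0.0,0.0,0.0]]
    - [-1,[-0.08,0.0,0.14],[0.0,0.0,0.0]]
    - [-1,[-0.05,0.0,0.09],[0.0,0.0,0.0]]
    - [-1,[0,0,0],[0,0,0]]
    - [-1,[0,0,0],[0,0,0]]

```text
t: 32.83
ee_pos: [583.3, -166.0, 47.9]
orientation: [-1.978, -1.885, -0.531]
ft_force: [0.1, -0.5, -1.7]
width: 44.1
grasp_force: 30.0
```

Request:
apply_moves:
  targets:
    - [-1,[-0.02,0,0.03],[0,0,0]]
    - [-1,[-0.02,0,0.03],[0,0,0]]
    - [-1,[0,0,0],[0,0,0]]
    - [-1,[0,0,0],[0,0,0]]

```text
t: 33.33
ee_pos: [583.1, -166.2, 44.1]
orientation: [-1.978, -1.885, -0.531]
ft_force: [0.5, -0.3, -1.8]
width: 43.8
grasp_force: 30.0
```

Request:
apply_moves:
  targets:
    - [-1,[-0.01,0,0.02],[0,0,0]]
    - [-1,[0,0,0],[0,0,0]]
    - [-1,[0,0,0],[0,0,0]]

```text
t: 33.7
ee_pos: [583.2, -166.1, 43.0]
orientation: [-1.978, -1.885, -0.531]
ft_force: [0.2, 0.6, -1.5]
width: 44.0
grasp_force: 30.0
```

Request:
apply_moves:
  targets:
    - [0.4,[0,0,0],[0,0,0]]
    - [0.4,[0,0,0],[0,0,0]]
    - [0.4,[0,0,0],[0,0,0]]
    - [0.4,[0,0,-0.3],[0,0,0]]
    - [0.4,[0,0,-0.4],[0,0,0]]
    - [0.4,[0,0,-0.6],[0,0,0]]
    - [0.4,[0,0,-0.6],[0,0,0]]
    - [0.4,[0,0,-0.6],[0,0,0]]

```text
t: 34.7
ee_pos: [580.2, -230.0, 153.7]
orientation: [-1.98, -1.886, -0.531]
ft_force: [0.3, -0.3, 0.1]
width: 61.5
grasp_force: 0.0
```

Run:
```python
from kin import *
np.set_printoptions(precision=1,suppress=True)
a=grab('wrist')[2];b=grab('side')[2];cv2.imwrite('pics/c10.png',np.hstack([cv2.resize(a,(400,300)),cv2.resize(b[120:384,100:452],(400,300))]))
e=plan([((565,-100,240),Rdown(0)),((600,140,220),Rlean(-83,62,1))],1,v=45,w=9,hold=2)
print(ik(*pick(618,159,97.6,back=90),280))
```

```text
[[1, [0.78, -0.11, -0.04], [0.003, -0.083, -0.008]], [1, [0.76, -0.11, -0.15], [0.004, -0.082, -0.007]], [1, [0.75, -0.1, -0.24], [0.003, -0.083, -0.008]], [1, [0.7, -0.09, -0.33], [0.003, -0.082, -0.007]], [1, [0.8, 0.12, 0.07], [-0.003, -0.052, -0.013]], [1, [0.8, 0.13, 0.0], [-0.003, -0.052, -0.012]], [1, [0.8, 0.15, -0.06], [-0.004, -0.052, -0.013]], [1, [0.78, 0.16, -0.13], [-0.003, -0.051, -0.013]]]
[[1, [0.77, 0.18, -0.19], [-0.003, -0.052, -0.013]], [1, [0.75, 0.2, -0.25], [-0.003, -0.052, -0.012]], [1, [0, 0, 0], [0, 0, 0]], [1, [0, 0, 0], [0, 0, 0]]]
[ 38.8  52.6  84.6 -47.9  86.5  54.4]
```

View pics/c10.png

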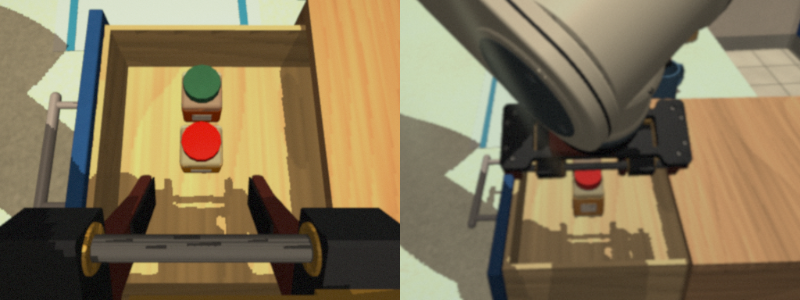

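jar_b (left panel px 203,95) and jar_d (203,145) both stand upright in the drawer. jar_c is next.

Request:
apply_moves:
  targets:
    - [1,[0.78,-0.11,-0.04],[0.003,-0.083,-0.008]]
    - [1,[0.76,-0.11,-0.15],[0.004,-0.082,-0.007]]
    - [1,[0.75,-0.1,-0.24],[0.003,-0.083,-0.008]]
    - [1,[0.7,-0.09,-0.33],[0.003,-0.082,-0.007]]
    - [1,[0.8,0.12,0.07],[-0.003,-0.052,-0.013]]
    - [1,[0.8,0.13,0.0],[-0.003,-0.052,-0.012]]
    - [1,[0.8,0.15,-0.06],[-0.004,-0.052,-0.013]]
    - [1,[0.78,0.16,-0.13],[-0.003,-0.051,-0.013]]

```text
t: 35.8
ee_pos: [585.9, 64.2, 223.6]
orientation: [1.953, 2.125, -0.316]
ft_force: [1.0, 0.4, -0.7]
width: 87.9
grasp_force: 0.0
```

Request:
apply_moves:
  targets:
    - [1,[0.77,0.18,-0.19],[-0.003,-0.052,-0.013]]
    - [1,[0.75,0.2,-0.25],[-0.003,-0.052,-0.012]]
    - [1,[0,0,0],[0,0,0]]
    - [1,[0,0,0],[0,0,0]]

```text
t: 36.3
ee_pos: [597.1, 142.9, 216.9]
orientation: [1.817, 2.061, -0.455]
ft_force: [-0.1, -0.1, 0.9]
width: 87.8
grasp_force: 0.0
```

Run:
```python
from kin import *
np.set_printoptions(precision=1,suppress=True)
print(ctrl.get_obs()['ee_pos']);r=[q for q in see() if q[3]>.88]
J=r[0][:3] if r else (617.9,159.2,97.6);p=pick(*J,back=90);print(J,ik(*p,280))
plan([p],1,v=28,w=8,hold=2)
```

```text
[597.1 142.9 216.9]
0.92 [256.6, 16.0, 311.9, 111.0] [617.9 159.9] [617.8 158. ] 96.64442501388744 0.952 (87.39661743687469, 97.238923296808, 115.46903287279656)
(np.float64(617.8052075453083), np.float64(157.9714405345213), np.float64(96.64442501388744)) [ 38.5  52.8  84.  -47.4  87.   54.4]
[[1, [0.41, 0.07, 0.29], [0.0, -0.051, 0.001]], [1, [0.43, 0.06, 0.27], [0.0, -0.052, 0.0]], [1, [0.45, 0.07, 0.22], [0.0, -0.051, 0.001]], [1, [0.47, 0.07, 0.19], [0.0, -0.051, 0.001]], [1, [0.48, 0.06, 0.15], [0.0, -0.051, 0.001]], [1, [0.5, 0.06, 0.11], [0.0, -0.052, 0.0]], [1, [0.5, 0.07, 0.07], [0.0, -0.051, 0.001]], [1, [0, 0, 0], [0, 0, 0]]]
[[1, [0, 0, 0], [0, 0, 0]]]
```

Run:
```python
from kin import *
np.set_printoptions(precision=1,suppress=True)
K,w,im=grab('scene')
m=np.zeros(im.shape[:2],bool)
for d in ctrl.masks_of('toast_plate','scene')[:1]: m=d['region'];print(d['score'],d['bbox'])
b=im.astype(int);red=m&(b[...,2]>2*b[...,1])
P=toplane(np.argwhere(red)[:,::-1],K,w,22);Q=toplane(np.argwhere(m)[:,::-1],K,w,10)
print('toast',P[P[:,0].argmin()],P.min(0),P.max(0),'plate',Q.min(0),Q.max(0))
J=(617.8,158,96.9);p=pick(*J,back=90,el=35);print(p[0],ik(*p,280))
plan([p],1,v=28,w=8,hold=1)
```

```text
0.75 [250.2, 243.9, 313.2, 305.4]
toast [690.8 278.1  22. ] [690.8 190.2  22. ] [818.4 299.7  22. ] plate [673.  167.4  10. ] [833.7 325.   10. ]
[610.3 219.7  64.7] [ 37.5  50.2  85.7 -45.3  83.1  52.8]
[[1, [0.4, 0.07, 0.29], [0.0, -0.043, 0.0]], [1, [0.41, 0.06, 0.26], [-0.001, -0.044, 0.001]], [1, [0.43, 0.06, 0.23], [0.0, -0.043, 0.0]], [1, [0.44, 0.07, 0.2], [0.0, -0.043, 0.0]], [1, [0.46, 0.06, 0.16], [0.0, -0.044, 0.001]], [1, [0.47, 0.07, 0.14], [-0.001, -0.043, 0.0]], [1, [0.48, 0.06, 0.11], [0.0, -0.044, 0.001]], [1, [0, 0, 0], [0, 0, 0]]]
```

Request:
apply_moves:
  targets:
    - [1,[0.4,0.07,0.29],[0.0,-0.043,0.0]]
    - [1,[0.41,0.06,0.26],[0.0,-0.044,0.001]]
    - [1,[0.43,0.06,0.23],[0.0,-0.043,0.0]]
    - [1,[0.44,0.07,0.2],[0.0,-0.043,0.0]]
    - [1,[0.46,0.06,0.16],[0.0,-0.044,0.001]]
    - [1,[0.47,0.07,0.14],[0.0,-0.043,0.0]]
    - [1,[0.48,0.06,0.11],[0.0,-0.044,0.001]]
    - [1,[0,0,0],[0,0,0]]

```text
t: 37.5
ee_pos: [609.0, 220.4, 61.4]
orientation: [1.524, 1.725, -0.803]
ft_force: [-0.7, 0.1, 0.9]
width: 87.7
grasp_force: 0.0
```

Run:
```python
from kin import *
np.set_printoptions(precision=1,suppress=True)
J=(617.8,158,96.9)
t=pick(*J,back=90,el=35);o=ctrl.get_obs();M=R.from_rotvec(o['orientation']).as_matrix()
print(o['ee_pos'],t[0],M.T@(t[0]-o['ee_pos']),np.degrees(R.from_matrix(M.T@t[1]).as_rotvec()))
see()
plan([pick(*J,el=35)],1,v=22,hold=1)
```

```text
[609.  220.4  61.4] [610.3 219.7  64.7] [-3.2  1.2 -1.2] [-0.2  0.2  0.3]
0.85 [225.8, 163.2, 290.6, 242.7] [616.1 172.1] [619.3 156.8] 100.23429625651775 0.94 (69.15403155127082, 83.97743207712533, 92.22348816827345)
[[1, [0.0, 0.0, 0.36], [0.0, 0.0, 0.0]], [1, [0.0, 0.0, 0.36], [-0.001, 0.0, 0.0]], [1, [-0.01, 0.0, 0.36], [0.0, 0.0, 0.0]], [1, [0.0, 0.0, 0.37], [0.0, 0.0, 0.001]], [1, [0.0, 0.0, 0.36], [0.0, 0.0, 0.0]], [1, [0, 0, 0], [0, 0, 0]]]
```

Request:
apply_moves:
  targets:
    - [1,[0,0,0.36],[0,0,0]]
    - [1,[0,0,0.36],[0,0,0]]
    - [1,[0,0,0.36],[0,0,0]]
    - [1,[0,0,0.36],[0,0,0]]
    - [1,[0,0,0.36],[0,0,0]]
    - [1,[0,0,0],[0,0,0]]

```text
t: 38.35
ee_pos: [618.1, 146.2, 11.4]
orientation: [1.527, 1.723, -0.801]
ft_force: [-0.1, -0.5, 0.5]
width: 87.9
grasp_force: 0.0
```

Request:
apply_moves:
  targets:
    - [-1,[0,0,0],[0,0,0]]
    - [-1,[0,0,0],[0,0,0]]
    - [-1,[0,0,0],[0,0,0]]
    - [-1,[0,0,0],[0,0,0]]
    - [-1,[0,0,0],[0,0,0]]
    - [-1,[0,0,0],[0,0,0]]

```text
t: 39.1
ee_pos: [618.8, 148.1, 12.6]
orientation: [1.526, 1.723, -0.798]
ft_force: [-1.2, 1.1, 1.1]
width: 44.1
grasp_force: 30.0
```

Run:
```python
from kin import *
np.set_printoptions(precision=1,suppress=True)
o=ctrl.get_obs();p=o['ee_pos'];M=R.from_rotvec(o['orientation']).as_matrix()
L=np.radians(97.2);G=p-19*M[:,2];J=[618,157.5];print(p,G,'gx',(G[:2]-J)@[np.cos(L),np.sin(L)],'gy',(G[:2]-J)@[-np.sin(L),np.cos(L)])
a=(p[0],p[1],p[2]+60)
up=R.from_rotvec(np.radians(90)*M[:,1]).as_matrix()@M
t=place(94,-48,up=130,el=35,gx=5.5)
e=plan([(a,M),((600,110,215),up)],-1,v=25,w=7)
print(e[0],'need 19 rows before');e=plan([t],-1,v=35,w=7,start=e,hold=2)
print(t[0],ik((600,110,215),up,280),ik(*t,280))
```

```text
[618.8 148.1  12.6] [617.  163.6  23.5] gx 6.1597936241641635 gy 0.2333268757298403
[[-1, [-0.33, 0.0, -0.23], [0.0, 0.0, 0.0]], [-1, [-0.33, 0.0, -0.23], [0.0, 0.0, 0.0]], [-1, [-0.32, 0.0, -0.23], [0.0, 0.0, 0.0]], [-1, [-0.21, -0.04, -0.08], [0.0, 0.077, 0.0]], [-1, [-0.2, -0.03, -0.11], [0.0, 0.077, 0.0]], [-1, [-0.19, -0.04, -0.12], [0.0, 0.077, 0.0]], [-1, [-0.17, -0.04, -0.15], [0.0, 0.077, 0.0]], [-1, [-0.14, -0.03, -0.17], [0.0, 0.077, 0.0]]]
[[-1, [-0.13, -0.04, -0.19], [0.0, 0.077, 0.0]], [-1, [-0.11, -0.03, -0.2], [0.0, 0.076, 0.0]], [-1, [-0.08, -0.04, -0.21], [0.0, 0.077, 0.0]], [-1, [-0.05, -0.04, -0.22], [0.0, 0.077, 0.0]], [-1, [-0.03, -0.03, -0.22], [0.0, 0.077, 0.0]], [-1, [0.0, -0.04, -0.23], [0.0, 0.077, 0.0]], [-1, [0.03, -0.04, -0.22], [0.0, 0.077, 0.0]], [-1, [0.05, -0.03, -0.22], [0.0, 0.077, 0.0]]]
[600.2 109.9 214.8] need 19 rows before
[[-1, [-0.59, -0.12, -0.32], [-0.006, 0.0, 0.009]], [-1, [-0.58, -0.11, -0.31], [-0.007, 0.0, 0.009]], [-1, [-0.59, -0.1, -0.32], [-0.006, 0.0, 0.008]], [-1, [-0.59, -0.08, -0.32], [-0.006, 0.0, 0.009]], [-1, [-0.6, -0.08, -0.32], [-0.006, 0.0, 0.009]], [-1, [-0.59, -0.06, -0.32], [-0.007, 0.0, 0.009]], [-1, [-0.59, -0.06, -0.32], [-0.006, 0.001, 0.008]], [-1, [-0.59, -0.04, -0.32], [-0.006, 0.0, 0.009]]]
[[-1, [-0.6, -0.03, -0.33], [-0.006, 0.0, 0.009]], [-1, [-0.59, -0.02, -0.32], [-0.007, 0.0, 0.009]], [-1, [0, 0, 0], [0, 0, 0]], [-1, [0, 0, 0], [0, 0, 0]]]
[ 580.  -225.6  176.4] [ -4.5  26.4  97.5  37.   68.8 -29.1] [-34.   34.6  89.2  30.1  78.  -43.4]
```

Request:
apply_moves:
  targets:
    - [-1,[-0.33,0.0,-0.23],[0.0,0.0,0.0]]
    - [-1,[-0.33,0.0,-0.23],[0.0,0.0,0.0]]
    - [-1,[-0.32,0.0,-0.23],[0.0,0.0,0.0]]
    - [-1,[-0.21,-0.04,-0.08],[0.0,0.077,0.0]]
    - [-1,[-0.2,-0.03,-0.11],[0.0,0.077,0.0]]
    - [-1,[-0.19,-0.04,-0.12],[0.0,0.077,0.0]]
    - [-1,[-0.17,-0.04,-0.15],[0.0,0.077,0.0]]
    - [-1,[-0.14,-0.03,-0.17],[0.0,0.077,0.0]]

```text
t: 40.1
ee_pos: [611.8, 133.6, 129.3]
orientation: [1.896, 2.14, -0.337]
ft_force: [-0.0, -0.8, -1.9]
width: 43.4
grasp_force: 30.0
```

Request:
apply_moves:
  targets:
    - [-1,[-0.13,-0.04,-0.19],[0.0,0.077,0.0]]
    - [-1,[-0.11,-0.03,-0.2],[0.0,0.076,0.0]]
    - [-1,[-0.08,-0.04,-0.21],[0.0,0.077,0.0]]
    - [-1,[-0.05,-0.04,-0.22],[0.0,0.077,0.0]]
    - [-1,[-0.03,-0.03,-0.22],[0.0,0.077,0.0]]
    - [-1,[0.0,-0.04,-0.23],[0.0,0.077,0.0]]
    - [-1,[0.03,-0.04,-0.22],[0.0,0.077,0.0]]
    - [-1,[0.05,-0.03,-0.22],[0.0,0.077,0.0]]

```text
t: 41.1
ee_pos: [600.0, 109.3, 216.8]
orientation: [-1.743, -1.969, -0.552]
ft_force: [-0.2, 0.1, -2.7]
width: 44.0
grasp_force: 30.0
```

Request:
apply_moves:
  targets:
    - [-1,[-0.59,-0.12,-0.32],[-0.006,0.0,0.009]]
    - [-1,[-0.58,-0.11,-0.31],[-0.007,0.0,0.009]]
    - [-1,[-0.59,-0.1,-0.32],[-0.006,0.0,0.008]]
    - [-1,[-0.59,-0.08,-0.32],[-0.006,0.0,0.009]]
    - [-1,[-0.6,-0.08,-0.32],[-0.006,0.0,0.009]]
    - [-1,[-0.59,-0.06,-0.32],[-0.007,0.0,0.009]]
    - [-1,[-0.59,-0.06,-0.32],[-0.006,0.0,0.008]]
    - [-1,[-0.59,-0.04,-0.32],[-0.006,0.0,0.009]]

```text
t: 42.1
ee_pos: [583.4, -159.6, 185.3]
orientation: [-1.889, -1.862, -0.594]
ft_force: [0.6, -0.9, -1.5]
width: 44.1
grasp_force: 30.0
```

Request:
apply_moves:
  targets:
    - [-1,[-0.6,-0.03,-0.33],[-0.006,0.0,0.009]]
    - [-1,[-0.59,-0.02,-0.32],[-0.007,0.0,0.009]]
    - [-1,[0,0,0],[0,0,0]]
    - [-1,[0,0,0],[0,0,0]]

```text
t: 42.6
ee_pos: [579.6, -225.4, 177.5]
orientation: [-1.924, -1.832, -0.606]
ft_force: [-0.3, 0.8, -2.9]
width: 44.3
grasp_force: 30.0
```

Run:
```python
from kin import *
np.set_printoptions(precision=1,suppress=True)
o=ctrl.get_obs();M=R.from_rotvec(o['orientation']).as_matrix();P=lambda u:place(94,-48,up=u,el=35,gx=5.5);t=P(130)
print(o['ee_pos'],o['width'],o['ft_force'],t[0],P(0)[0],np.degrees(R.from_matrix(M.T@t[1]).as_rotvec()))
a=grab('wrist')[2];b=grab('side')[2];cv2.imwrite('pics/c11.png',np.hstack([cv2.resize(a,(400,300)),cv2.resize(b[120:384,100:452],(400,300))]))
plan([t,P(25),P(1)],-1,v=20)
```

```text
[ 579.6 -225.4  177.5] 44.295968116347304 [-0.3  0.8 -2.9] [ 580.  -225.6  176.4] [ 580.  -225.6   46.4] [ 0.   0.1 -0. ]
[[-1, [-0.02, 0.0, 0.0], [0.0, 0.001, 0.0]], [-1, [-0.2, 0.0, 0.29], [0.0, 0.0, 0.0]], [-1, [-0.2, 0.0, 0.28], [0.0, 0.0, 0.0]], [-1, [-0.2, 0.0, 0.29], [0.0, 0.0, 0.0]], [-1, [-0.21, 0.0, 0.29], [0.0, 0.0, 0.0]], [-1, [-0.2, 0.0, 0.29], [0.0, 0.0, 0.0]], [-1, [-0.2, 0.0, 0.28], [0.0, 0.0, 0.0]], [-1, [-0.14, 0.0, 0.2], [0.0, 0.0, 0.0]]]
[[-1, [-0.13, 0.0, 0.2], [0.0, 0.0, 0.0]]]
```

View pics/c11.png

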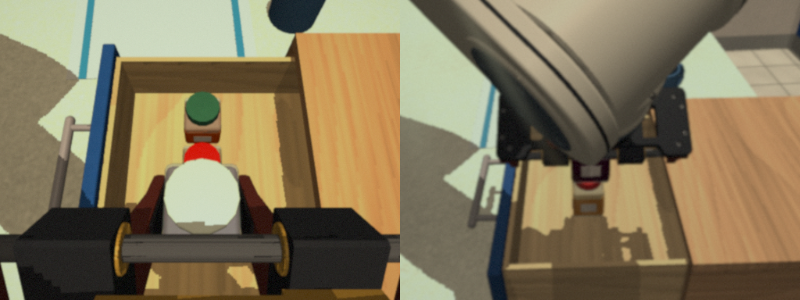

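jar_c is upright with its white lid on top, and jar_b and jar_d stand behind it. I'll lower it.

Request:
apply_moves:
  targets:
    - [-1,[-0.2,0.0,0.29],[0.0,0.0,0.0]]
    - [-1,[-0.2,0.0,0.28],[0.0,0.0,0.0]]
    - [-1,[-0.2,0.0,0.29],[0.0,0.0,0.0]]
    - [-1,[-0.21,0.0,0.29],[0.0,0.0,0.0]]
    - [-1,[-0.2,0.0,0.29],[0.0,0.0,0.0]]
    - [-1,[-0.2,0.0,0.28],[0.0,0.0,0.0]]
    - [-1,[0,0,0],[0,0,0]]

```text
t: 43.58
ee_pos: [579.0, -225.6, 69.8]
orientation: [-1.924, -1.829, -0.604]
ft_force: [0.1, -0.0, -1.9]
width: 44.0
grasp_force: 30.0
```

Request:
apply_moves:
  targets:
    - [-1,[-0.09,0.0,0.13],[0.0,0.0,0.0]]
    - [-1,[-0.09,0.0,0.13],[0.0,0.0,0.0]]
    - [-1,[-0.06,0.0,0.09],[0.0,0.0,0.0]]
    - [-1,[0,0,0],[0,0,0]]
    - [-1,[0,0,0],[0,0,0]]

```text
t: 44.2
ee_pos: [579.9, -226.0, 50.5]
orientation: [-1.925, -1.831, -0.606]
ft_force: [-0.5, 0.2, -1.9]
width: 43.9
grasp_force: 30.0
```

Request:
apply_moves:
  targets:
    - [-1,[-0.03,0,0.04],[0,0,0]]
    - [-1,[-0.03,0,0.04],[0,0,0]]
    - [-1,[0,0,0],[0,0,0]]
    - [-1,[0,0,0],[0,0,0]]

```text
t: 44.7
ee_pos: [580.2, -226.2, 45.9]
orientation: [-1.925, -1.832, -0.606]
ft_force: [0.4, 0.4, 3.1]
width: 43.9
grasp_force: 30.0
```

Request:
apply_moves:
  targets:
    - [-1,[-0.01,0,0.02],[0,0,0]]
    - [-1,[0,0,0],[0,0,0]]
    - [-1,[0,0,0],[0,0,0]]

```text
t: 45.08
ee_pos: [580.7, -226.2, 45.8]
orientation: [-1.925, -1.832, -0.608]
ft_force: [-0.1, -0.6, 10.3]
width: 43.9
grasp_force: 30.0
```

Request:
apply_moves:
  targets:
    - [0.4,[0,0,0],[0,0,0]]
    - [0.4,[0,0,0],[0,0,0]]
    - [0.4,[0,0,0],[0,0,0]]
    - [0.4,[0,0,-0.3],[0,0,0]]
    - [0.4,[0,0,-0.4],[0,0,0]]
    - [0.4,[0,0,-0.6],[0,0,0]]
    - [0.4,[0,0,-0.6],[0,0,0]]
    - [0.4,[0,0,-0.6],[0,0,0]]

```text
t: 46.08
ee_pos: [576.3, -299.1, 149.0]
orientation: [-1.926, -1.832, -0.606]
ft_force: [0.4, 0.5, 0.2]
width: 61.2
grasp_force: 0.0
```

Run:
```python
from kin import *
np.set_printoptions(precision=1,suppress=True)
a=grab('wrist')[2];b=grab('scene')[2];cv2.imwrite('pics/c12.png',np.hstack([cv2.resize(a,(400,300)),cv2.resize(b,(400,300))]))
K,w,_=grab('side')
for n,z in(('cab_drawer0_handle',77),('drawer_floor',22)):
  for d in ctrl.pinpoint(n,'side')[:1]: print(n,d['score'],toplane(d['xy'],K,w,z))
H=np.array([431,-179,0])
e=plan([((540,-200,240),Rdown(0)),((431,-179,210),Rdown(-2.8)),((431,-179,140),Rdown(-2.8))],-0.36,v=35,w=8,hold=2)
```

```text
[[-0.36, [0.53, -0.16, -0.09], [0.002, -0.078, -0.006]], [-0.36, [0.51, -0.16, -0.15], [0.002, -0.077, -0.006]], [-0.36, [0.49, -0.16, -0.21], [0.002, -0.078, -0.007]], [-0.36, [0.47, -0.14, -0.27], [0.002, -0.077, -0.006]], [-0.36, [0.43, -0.15, -0.33], [0.001, -0.078, -0.006]], [-0.36, [0.1, -0.55, 0.15], [0.0, 0.0, 0.008]], [-0.36, [0.1, -0.54, 0.15], [0.0, 0.0, 0.008]], [-0.36, [0.09, -0.55, 0.15], [0.0, 0.0, 0.007]]]
[[-0.36, [0.09, -0.55, 0.15], [0.0, 0.0, 0.008]], [-0.36, [0.0, 0.0, 0.47], [0.0, 0.0, 0.0]], [-0.36, [0.0, 0.0, 0.46], [0.0, 0.0, 0.0]], [-0.36, [0.0, 0.0, 0.47], [0.0, 0.0, 0.0]], [-0.36, [0, 0, 0], [0, 0, 0]], [-0.36, [0, 0, 0], [0, 0, 0]]]
```

View pics/c12.png

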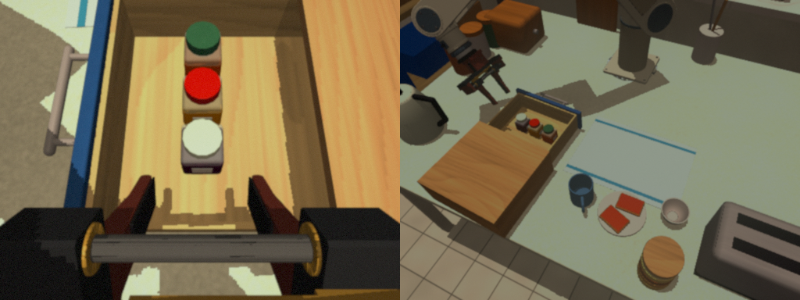

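All three jars stand upright in the drawer and the counter mat is empty. Next I go to the handle to close it.

Request:
apply_moves:
  targets:
    - [-0.36,[0.53,-0.16,-0.09],[0.002,-0.078,-0.006]]
    - [-0.36,[0.51,-0.16,-0.15],[0.002,-0.077,-0.006]]
    - [-0.36,[0.49,-0.16,-0.21],[0.002,-0.078,-0.007]]
    - [-0.36,[0.47,-0.14,-0.27],[0.002,-0.077,-0.006]]
    - [-0.36,[0.43,-0.15,-0.33],[0.001,-0.078,-0.006]]
    - [-0.36,[0.1,-0.55,0.15],[0.0,0.0,0.008]]
    - [-0.36,[0.1,-0.54,0.15],[0.0,0.0,0.008]]
    - [-0.36,[0.09,-0.55,0.15],[0.0,0.0,0.007]]

```text
t: 47.32
ee_pos: [456.9, -183.2, 216.5]
orientation: [-2.258, -2.182, -0.0]
ft_force: [0.2, -0.1, -0.7]
width: 28.2
grasp_force: 0.0
```

Request:
apply_moves:
  targets:
    - [-0.36,[0.09,-0.55,0.15],[0.0,0.0,0.008]]
    - [-0.36,[0,0,0],[0,0,0]]
    - [-0.36,[0,0,0],[0,0,0]]

```text
t: 47.7
ee_pos: [432.0, -179.1, 210.2]
orientation: [2.273, 2.167, 0.002]
ft_force: [-0.4, -0.2, -0.3]
width: 28.1
grasp_force: 0.0
```

Run:
```python
from kin import *
np.set_printoptions(precision=1,suppress=True)
o=ctrl.get_obs();print(o['ee_pos'],o['orientation'])
K,w,im=grab('wrist','w13.png')
for d in ctrl.pinpoint('cab_drawer0_handle','wrist')[:2]: print(d,toplane(d['xy'],K,w,77))
print(proj([(431,-179,77),(434,-120,77),(428,-238,77)],K,w))
K,w,_=grab('side')
for d in ctrl.pinpoint('cab_drawer0_handle','side')[:1]: print(d,toplane(d['xy'],K,w,77))
plan([((431,-179,140),Rdown(-2.8)),((431,-179,59),Rdown(-2.8))],-.36,v=20)
```

```text
[ 432.  -179.1  210.2] [2.3 2.2 0. ]
{'xy': [257.7, 181.2], 'score': 0.61} [[ 432.8 -178.    77. ]]
[[255.8 182.4]
 [255.9 115. ]
 [255.7 243.1]]
{'xy': [171.6, 284.7], 'score': 0.82} [[ 434.6 -178.6   77. ]]
[[-0.36, [0.0, -0.01, 0.35], [0.0, 0.0, 0.0]], [-0.36, [0.0, 0.0, 0.35], [0.001, 0.0, 0.0]], [-0.36, [0.0, -0.01, 0.35], [0.0, 0.0, 0.0]], [-0.36, [0.01, 0.0, 0.36], [0.0, 0.0, 0.001]], [-0.36, [0.0, 0.0, 0.32], [0.0, 0.0, 0.0]], [-0.36, [0.0, 0.0, 0.33], [0.0, 0.0, 0.0]], [-0.36, [0.0, 0.0, 0.32], [0.0, 0.0, 0.0]], [-0.36, [0.0, 0.0, 0.32], [0.0, 0.0, 0.0]]]
[[-0.36, [0.0, 0.0, 0.33], [0.0, 0.0, 0.0]]]
```

View pics/w13.png

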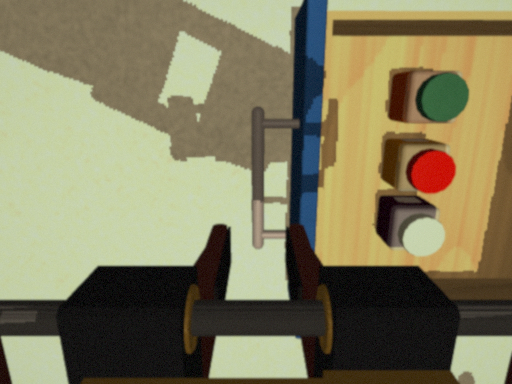

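The bar runs px (258,110)-(257,245), at x about 433, and lies between the fingers. All the jars are upright, so I descend, grip and push gently.

Request:
apply_moves:
  targets:
    - [-0.36,[0,0,0.38],[0,0,0]]
    - [-0.36,[0,0,0.38],[0,0,0]]
    - [-0.36,[0,0,0.38],[0,0,0]]
    - [-0.36,[0,0,0.38],[0,0,0]]
    - [-0.36,[0,0,0.38],[0,0,0]]
    - [-0.36,[0,0,0.38],[0,0,0]]
    - [-0.36,[0,0,0.38],[0,0,0]]
    - [-0.36,[0,0,0.36],[0,0,0]]

```text
t: 48.9
ee_pos: [432.1, -179.4, 58.6]
orientation: [2.273, 2.167, 0.002]
ft_force: [0.1, 0.7, -0.8]
width: 28.2
grasp_force: 0.0
```

Request:
apply_moves:
  targets:
    - [-1,[0,0,0],[0,0,0]]
    - [-1,[0,0,0],[0,0,0]]
    - [-1,[0,0,0],[0,0,0]]
    - [-1,[0,0,0],[0,0,0]]
    - [-1,[0,0.03,0],[0,0,0]]
    - [-1,[0,0.06,0],[0,0,0]]
    - [-1,[0,0.1,0],[0,0,0]]
    - [-1,[0,0.14,0],[0,0,0]]

```text
t: 49.9
ee_pos: [448.6, -180.1, 59.6]
orientation: [2.273, 2.166, 0.002]
ft_force: [-0.2, -1.2, 4.6]
width: 10.4
grasp_force: 30.0
```

Request:
apply_moves:
  targets:
    - [-1,[0,0.17,0],[0,0,0]]
    - [-1,[0,0.2,0],[0,0,0]]
    - [-1,[0,0.2,0],[0,0,0]]
    - [-1,[0,0.2,0],[0,0,0]]
    - [-1,[0,0.2,0],[0,0,0]]
    - [-1,[0,0.2,0],[0,0,0]]
    - [-1,[0,0.2,0],[0,0,0]]
    - [-1,[0,0.2,0],[0,0,0]]

```text
t: 50.9
ee_pos: [527.4, -184.0, 59.6]
orientation: [2.273, 2.166, 0.002]
ft_force: [-2.1, -2.4, 5.3]
width: 9.8
grasp_force: 30.0
```

Request:
apply_moves:
  targets:
    - [-1,[0,0.2,0],[0,0,0]]
    - [-1,[0,0.2,0],[0,0,0]]
    - [-1,[0,0.2,0],[0,0,0]]
    - [-1,[0,0.2,0],[0,0,0]]
    - [-1,[0,0.2,0],[0,0,0]]
    - [-1,[0,0.2,0],[0,0,0]]
    - [-1,[0,0.15,0],[0,0,0]]
    - [-1,[0,0.1,0],[0,0,0]]

```text
t: 51.9
ee_pos: [599.6, -187.5, 59.7]
orientation: [2.273, 2.166, 0.002]
ft_force: [-0.7, -2.5, 6.5]
width: 10.3
grasp_force: 30.0
```

Request:
apply_moves:
  targets:
    - [-1,[0,0.1,0],[0,0,0]]
    - [-1,[0,0.1,0],[0,0,0]]
    - [-1,[0,0.1,0],[0,0,0]]
    - [-1,[0,0.1,0],[0,0,0]]
    - [-1,[0,0.04,0],[0,0,0]]
    - [-1,[0,0.04,0],[0,0,0]]
    - [-1,[0,0,0],[0,0,0]]

```text
t: 52.78
ee_pos: [623.3, -188.6, 59.7]
orientation: [2.273, 2.166, 0.002]
ft_force: [0.2, -3.6, 4.4]
width: 10.2
grasp_force: 30.0
```

Request:
apply_moves:
  targets:
    - [-1,[0,0.04,0],[0,0,0]]
    - [-1,[0,0,0],[0,0,0]]

```text
t: 53.02
ee_pos: [625.0, -188.7, 59.7]
orientation: [2.273, 2.166, 0.002]
ft_force: [0.5, -3.0, 4.9]
width: 9.8
grasp_force: 30.0
```

Request:
apply_moves:
  targets:
    - [-1,[0,0.03,0],[0,0,0]]
    - [-1,[0,0,0],[0,0,0]]

```text
t: 53.28
ee_pos: [626.4, -188.8, 59.7]
orientation: [2.273, 2.166, 0.001]
ft_force: [-0.2, -4.0, 5.6]
width: 10.4
grasp_force: 30.0
```

Request:
apply_moves:
  targets:
    - [-1,[0,0.03,0],[0,0,0]]
    - [-1,[0,0,0],[0,0,0]]

```text
t: 53.52
ee_pos: [627.9, -188.9, 59.7]
orientation: [2.273, 2.166, 0.001]
ft_force: [-0.6, -3.4, 5.1]
width: 10.3
grasp_force: 30.0
```

Request:
apply_moves:
  targets:
    - [-1,[0,0.02,0],[0,0,0]]
    - [-1,[0,0,0],[0,0,0]]

```text
t: 53.78
ee_pos: [628.9, -188.9, 59.7]
orientation: [2.273, 2.166, 0.001]
ft_force: [-0.7, -4.2, 4.5]
width: 10.0
grasp_force: 30.0
```

Request:
apply_moves:
  targets:
    - [-1,[0,0.04,0],[0,0,0]]
    - [-1,[0,0.04,0],[0,0,0]]
    - [-1,[0,0,0],[0,0,0]]

```text
t: 54.15
ee_pos: [633.0, -189.1, 59.7]
orientation: [2.273, 2.166, 0.002]
ft_force: [0.9, -3.0, 4.8]
width: 10.3
grasp_force: 30.0
```

Run:
```python
from kin import *
a=grab('wrist')[2];b=grab('side')[2];cv2.imwrite('pics/c14.png',np.hstack([cv2.resize(a,(400,300)),cv2.resize(b[170:384,230:512],(400,300))]))
```

```text
(no output)
```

View pics/c14.png

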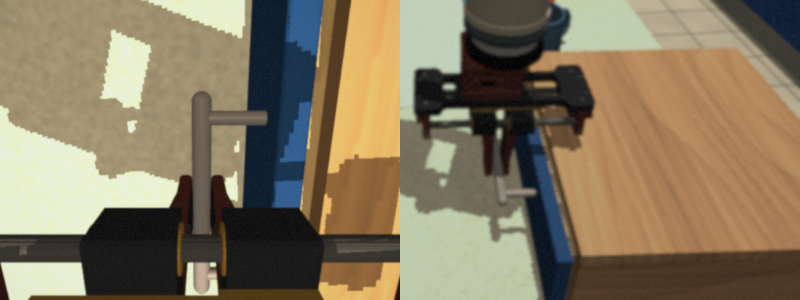

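A narrow strip still shows between the blue front and the cabinet, and there is no stop force yet. I keep pushing slowly.

Request:
apply_moves:
  targets:
    - [-1,[0,0.05,0],[0,0,0]]
    - [-1,[0,0.05,0],[0,0,0]]
    - [-1,[0,0,0],[0,0,0]]

```text
t: 54.62
ee_pos: [637.0, -189.3, 59.7]
orientation: [-2.274, -2.167, 0.0]
ft_force: [-3.5, -4.0, 8.4]
width: 10.5
grasp_force: 30.0
```

Request:
apply_moves:
  targets:
    - [-1,[0,0.04,0],[0,0,0]]
    - [-1,[0,0.03,0],[0,0,0]]
    - [-1,[0,0,0],[0,0,0]]

```text
t: 55.0
ee_pos: [637.0, -189.3, 59.6]
orientation: [-2.27, -2.163, 0.007]
ft_force: [-15.2, -4.6, 18.2]
width: 10.5
grasp_force: 30.0
```

The drawer stopped hard at 637 with 15 N reaction, so it is shut. I'll release and retreat.

Request:
apply_moves:
  targets:
    - [-1,[0,-0.04,0],[0,0,0]]
    - [-0.45,[0,0,0],[0,0,0]]
    - [-0.45,[0,0,0],[0,0,0]]
    - [-0.45,[0,0,0],[0,0,0]]
    - [-0.45,[0,0,-0.2],[0,0,0]]
    - [-0.45,[0,0,-0.4],[0,0,0]]
    - [-0.45,[0,0,-0.5],[0,0,0]]
    - [-0.45,[0,0,-0.5],[0,0,0]]

```text
t: 56.0
ee_pos: [639.6, -189.3, 141.9]
orientation: [2.273, 2.166, 0.003]
ft_force: [0.1, 0.1, 0.6]
width: 24.3
grasp_force: 0.0
```

Request:
apply_moves:
  targets:
    - [-0.45,[0,-0.3,-0.8],[0,0,0]]
    - [-0.45,[0,-0.6,-0.8],[0,0,0]]
    - [-0.45,[0,-0.6,-0.5],[0,0,0]]
    - [-0.45,[0,0,0],[0,0,0]]
    - [-0.45,[0,0,0],[0,0,0]]

```text
t: 56.62
ee_pos: [564.7, -185.7, 244.9]
orientation: [2.273, 2.166, 0.002]
ft_force: [-0.1, 0.8, 0.6]
width: 24.4
grasp_force: 0.0
```

Run:
```python
from kin import *
np.set_printoptions(precision=1,suppress=True)
for c in('side','scene','wrist'):
    K,w,im=grab(c)
    for d in ctrl.pinpoint('cab_drawer0_handle',c)[:1]: print(c,d,toplane(d['xy'],K,w,77))
    for n in('mug','toast_plate','sugar_bowl'):
        for d in ctrl.pinpoint(n,c)[:1]: print(n,d['score'],toplane(d['xy'],K,w,0)[0])
```

```text
side {'xy': [301.8, 281.5], 'score': 0.97} [[ 640.8 -189.1   77. ]]
mug 0.63 [752.7 100.5   0. ]
toast_plate 0.58 [764.3 253.6   0. ]
sugar_bowl 0.71 [698.4 390.2   0. ]
scene {'xy': [157.0, 171.6], 'score': 0.68} [[ 644.1 -187.7   77. ]]
mug 0.67 [741.4 100.4   0. ]
toast_plate 0.61 [748.4 248.9   0. ]
sugar_bowl 0.62 [696.7 401.6   0. ]
wrist {'xy': [331.6, 175.4], 'score': 0.9} [[ 638.  -190.4   77. ]]
```

Run:
```python
from kin import *
np.set_printoptions(precision=1,suppress=True)
K,w,im=grab('wrist');b=im.astype(int)
print(w[:3,3])
for r in(100,130,160):
    row=b[r]; bl=np.where((row[:,0]>1.4*row[:,2]+8)&(np.arange(512)>330))[0]
    e=bl[-1]; print(r,bl[0],e,[row[c].tolist() for c in range(e-3,e+14,2)])
    for c in(bl[0],e): print(c,toplane((c,r),K,w,103)[0])
    for c in range(e,e+14,2): print(c,toplane((c,r),K,w,115)[0][:1],end=' ')
    print()
o=ctrl.get_obs()
n=Rdown(PSI)
# predicted pixel of shut geometry: panel outer x_h+35
h=np.array([638,-189,0])
for s,z in((35,103),(41,103),(50,115),(56,115)): print(s,z,proj(h+s*X+[0,0,z]+25*Y,K,w))
```

```text
[ 568.3 -110.7  406.3]
100 357 397 [[115, 74, 35], [115, 73, 37], [85, 67, 60], [38, 61, 83], [22, 42, 64], [26, 49, 71], [76, 133, 169], [83, 152, 193], [85, 154, 198]]
357 [ 653.9 -118.5  103. ]
397 [ 688.4 -120.1  103. ]
397 [683.7] 399 [685.3] 401 [687.] 403 [688.6] 405 [690.3] 407 [692.] 409 [693.6] 
130 355 394 [[115, 78, 39], [111, 74, 35], [87, 73, 67], [36, 59, 80], [25, 45, 67], [38, 64, 86], [80, 140, 177], [86, 152, 195], [86, 152, 195]]
355 [ 652.9 -144.1  103. ]
394 [ 687.4 -145.7  103. ]
394 [682.7] 396 [684.4] 398 [686.1] 400 [687.8] 402 [689.5] 404 [691.2] 406 [692.9] 
160 352 391 [[116, 78, 41], [114, 77, 41], [72, 72, 75], [33, 55, 74], [25, 44, 66], [40, 78, 103], [82, 146, 189], [87, 151, 195], [84, 150, 196]]
352 [ 651.  -170.9  103. ]
391 [ 686.3 -172.6  103. ]
391 [681.6] 393 [683.4] 395 [685.1] 397 [686.8] 399 [688.6] 401 [690.3] 403 [692.1] 
35 103 [[377.9 153.2]]
41 103 [[384.6 153.2]]
50 115 [[400.  155.4]]
56 115 [[406.9 155.4]]
```

```bash
python3 -c "
from workcell import ctrl
print(ctrl.close_job())"
```

```text
the job is handed in; nothing more can be done
None
```

All three jars on the counter (jar_b, jar_c and jar_d; there was no jar_a) were stood upright in the drawer with their lids on top. The drawer was then pushed shut until it hit its stop, and the job is handed in. I didn't see the jars again after the drawer closed, and the mug, plate and sugar bowl measured in place to within about 1 cm.

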